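# Put a pair of sample bottles away in the drawer

### The arm

A 6-joint arm with a two-finger parallel gripper is mounted at the origin on the work surface. World frame = base frame: x ahead of the robot, y to its left, z up, the work surface at z = 0. Lengths are in m, angles in degrees, forces in N, time in s.
With the tool pointing down it reaches from about 0.4 to 0.825 m from the base axis. Payload 7 kg.
Tool frame: the origin (TCP) lies midway between the tips of the shut fingers; the grasp point (between the pads) lies 19 mm behind it; z points along the fingers, y is the line along which they close (so a half turn about z gives the same grasp; the last joint's range is limited). The gripper opens to 88 mm and grips with 3 to 60 N. Pads are 19 mm wide; open, the fingers measure 130 mm over their backs; the gripper's body (78 mm by 193 mm) begins 47 mm behind the grasp point.
Start: joints at [-59.353, 20.546, 0.682, 0, -70.136, -16.507], TCP at [0.165, -0.655, 0.227] pointing down, gripper open.
Joint ranges: [-176.03, 176.03], [-82.01, 121.73], [-58.28, 71.71], [-173.87, 95.51], [-174.79, -0.11], [-173.66, 173.66]. Speed limits (degrees/s): [136.94, 136.94, 172.46, 180, 180, 180].

### API

Orientations are given as [roll, pitch, yaw] about the fixed x, y, z axes, in that order (R = Rz(yaw) Ry(pitch) Rx(roll)).
In Python, from plant import r gives the robot as it stands. The module is installed in compiled form; this text tells all that it offers.
- The arm moves only by the tool play_rows, never from a script. Its argument "rows" is a list of rows, each an object with "slide": the shift along the tool's x, y, z as a fraction of full scale, a list of three; "delta_rot": the turn, a rotation vector about the tool's x, y, z as a fraction of full scale, a list of three; "fingers": the opening, from -1 (shut) to 1 (fully open). In form: [{"slide": [x, y, z], "delta_rot": [rx, ry, rz], "fingers": fingers}, ...]. A call has 1 to 8 rows; each row shifts and turns the commanded pose from where the row before left it, along the tool's axes as they then stand; what a row does not reach is not made up. Full scale, the value 1, is 0.15 m for a shift and 0.08 rad for a turn. A row lasts 1/8 s, in which the tool goes at most 62.5 mm and 10.7 degrees, less where a joint would pass 70% of its speed; a pose out of reach is approached as far as the arm can. A call with a number of a shift or a turn outside -1 to 1 is refused whole. A call with a gripper value outside its range is refused whole. The fingers move at their own pace and stop on an object; "squeeze" is the grip in N (left out, the last holds). Time passes only in rows, so rows that do not move let the fingers close. It gives the time, the measured TCP pose, the force, the opening and the grip force at its end, in the units of the state.
- r.get_state(): the state, without advancing time (a new reading comes with each control period).
- r.capture(name): name is "side" or "top" or "wrist"; returns a dict with "image" (480x640x3 uint8, blue, green, red), "fx", "fy", "cx", "cy" (pixels), "distortion" ([k1, k2, p1, p2, k3] as OpenCV has them; the pictures are not rectified), "R" (3x3) and "t" (3): a world point X has camera coordinates R X + t; the wrist camera has in their place "T_tool_cam" (4x4, takes a point from camera to tool coordinates, whose origin is the TCP and whose axes are the flange's). Camera axes: x right, y down, z forward; pixel columns grow to the right and rows downward; lengths in m; the calibration is good to about 2 mm. A picture is of the moment at which its call begins: read the wrist's pose just before it. There is no depth.
- r.close_job(): hands the job in; it is judged then, once.
The state is a dict: "time_s": time; "joints": joint angles; "qd": joint speeds; "joint_torque": joint torques, N m; "tcp_pos": TCP position; "eef_rot": TCP orientation; "contact_force": force on the tool from outside, world axes, zero at the start; "moment": the same for the moment, N m; "gripper_width": finger opening in m; "gripper_force": force on a finger pad.
Only numpy, scipy, OpenCV 4.12 (cv2) and the standard library are available. Lean on these libraries where they do the work, as an engineer would, in place of code of your own. Each camera call takes 0.05 s, during which the arm holds its last target. There are 200 camera calls.

### The job

Take the two green-capped bottles of pink pellets off the sloping stand, both together in one grasp, and set them down (not dropped) upright and close side by side on the blue pad in the open drawer. Then push the drawer fully shut with the pair still standing on the pad, and leave everything else where it is.

Things in the scene. Friction and masses are not known exactly. Their poses are not given: they have to be found in the camera images.
- bottle_a_mid (a point): square sample bottle with a green screw cap and pink pellets inside, 28 x 28 mm, 72 mm tall (square body 58 mm, round cap above), about 50 g. Point: its centre, 36 mm above the bottom; z from bottom to cap. One of the pair; it starts on the stand, leaning with it; the two stand side by side along the stand's y axis, 2 to 6 mm apart, b on the +y side of a.
- bottle_b_mid (a point): square sample bottle with a green screw cap and pink pellets inside, 28 x 28 mm, 72 mm tall (square body 58 mm, round cap above), about 50 g. Point: its centre, 36 mm above the bottom; z from bottom to cap. The other of the pair.
- bottle_a: the same bottle a; origin at the centre of its underside
- bottle_b: the same bottle b; origin at the centre of its underside
- stand: fixed wooden stand with blue front lip, 125 x 220 mm, 50 mm high. Origin on the table, 85 mm behind its seat; x points to its back (away from the robot, turned up to 0.3 rad), y along it. Bottles on the seat lean 25 degrees, caps towards the stand's -x; a lip 18 mm high on the -x side holds their feet. The ends are open; nothing within 45 mm beside the pair.
- pad (a point): centre of the blue pad (70 mm along x, 110 mm along y, flush with the drawer's floor, 12 mm above the table); x points into the unit (closing direction), z up. Drawer inside: 166 mm along x, 160 mm wide, sides and back 25 mm above its floor. The pad's centre is 60 mm behind the inner face of the front panel (12 mm thick, 190 mm wide, top 90 mm above the table).
- pull (a point): middle of the steel bar pull on the drawer's front: bar 10 mm thick, 90 mm long along the front, 55 mm above the table, its axis 22 mm out from the front panel's outer face; x points into the unit (closing direction)
- drawer (a joint): how far the drawer is open, m: 0 is fully shut, 0.15 the stop; starts at 0.11 to 0.13. It slides with about 1.5 N of friction and stays where it is left.
- unit: grey drawer unit with a wooden top, 190 mm wide, 200 mm deep, 115 mm high. Origin on the table under the middle of its front face; x points into it (away from the robot, turned by up to 0.3 rad). Stand and unit may be on either side of the table.
- spare_mid (a point): square sample bottle with a white screw cap and black pellets inside, 28 x 28 mm, 72 mm tall (square body 58 mm, round cap above), about 50 g. Point: its centre, 36 mm above the bottom; z from bottom to cap. Bystander at the other end of the same stand.
- vial_mid (a point): square sample bottle with a white screw cap and cream pellets inside, 28 x 28 mm, 72 mm tall (square body 58 mm, round cap above), about 50 g. Point: its centre, 36 mm above the bottom; z from bottom to cap. Bystander upright on the table.
- beaker: glass beaker, 64 mm across, 85 mm high; bystander, origin under its centre
- hygrometer: white room hygrometer, 35 x 85 x 70 mm; bystander, origin under its centre
- carton: cardboard box 90 x 70 x 60 mm; bystander, origin under its centre
There are look-alikes about, which are no part of the job. What is shaped like the bottle_a but orange, turquoise or yellow is not meant.

How it is judged:
By the outcome, as a careful person would: the job done as asked, in the order asked, and still so for the second after the job is handed in, with the robot touching nothing.
It also fails if it takes over 58 s, if anything falls off the work surface, if the arm or the gripper's body presses on something with over 40 N, if the wrist force passes 120 N, or if a joint passes its speed limit or range.

## Working session

There is one attempt and no reset: what is moved stays moved. The work goes in short steps, Python scripts to look and compute and a tool call to move; the robot and the scene stay as the last step left them, time stands still between calls to the robot, and variables do not carry over. Pictures are saved under pics/ and viewed, at most 10 in all, crops included, and the job is handed in when it is done.

Besides the shell and the picture viewer there is one more tool, called after ">>>" as name(argument=value, ...), one argument or row to a line, values as JSON. play_rows: Moves the arm, as the interface text tells. Shift numbers are shares of 0.15 m and turn numbers shares of 0.08 rad, none past 1 either way. Its arguments: {"type":"object","properties":{"rows":{"type":"array"},"squeeze":{"type":"number"}},"required":["rows"]}

```bash
mkdir -p pics; ls
python3 - <<'E'
from plant import r
import cv2,numpy as np
s=r.get_state(); print(s)
for n in("side","top"):
    c=r.capture(n); cv2.imwrite(f"pics/{n}0.png",c["image"])
    print(n,c["fx"],c["fy"],c["cx"],c["cy"],c["distortion"],(-np.array(c["R"]).T@np.array(c["t"])).round(3),np.array(c["R"]).round(3).tolist())
E
```

```text
pics
{'time_s': 0.0, 'joints': array([-5.93517262e+01,  2.05925221e+01,  6.33358826e-01, -2.09862437e-02,
       -7.01366057e+01, -1.65071866e+01]), 'qd': array([ 0.02720884, -0.03074402,  0.06972934,  0.02943291,  0.17071899,
        0.04566118]), 'joint_torque': array([-2.65424587e-04, -5.82715845e+01,  2.93067706e+01,  6.99767411e+00,
        6.96237505e-03, -1.49798116e-04]), 'tcp_pos': array([ 0.16476642, -0.65406508,  0.22560455]), 'eef_rot': array([ 1.79902572e+02, -8.29899165e-03, -1.65866053e+02]), 'contact_force': array([-0.59006502,  0.21356582, -0.23646529]), 'moment': array([ 0.03732806, -0.01629517,  0.01393279]), 'gripper_force': 0.0, 'gripper_width': 0.08730527042774404}
side 534.9840248520807 534.9840248520807 318.5144243573261 239.43833083707736 [0.05628207 0.         0.         0.         0.        ] [-0.231  0.808  0.738] [[-0.724, -0.69, -0.024], [-0.33, 0.376, -0.866], [0.606, -0.619, -0.5]]
top 460.45389615653033 460.45389615653033 321.9542805845418 246.62672935476303 [-0.00181036  0.          0.          0.          0.        ] [3.220e-01 1.000e-03 1.215e+00] [[-0.078, -0.997, 0.001], [-0.977, 0.076, -0.201], [0.2, -0.017, -0.98]]
```

View pics/top0.png

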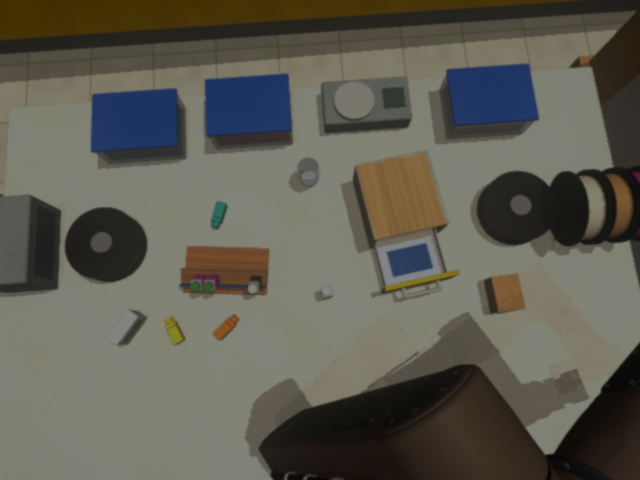

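View pics/side0.png

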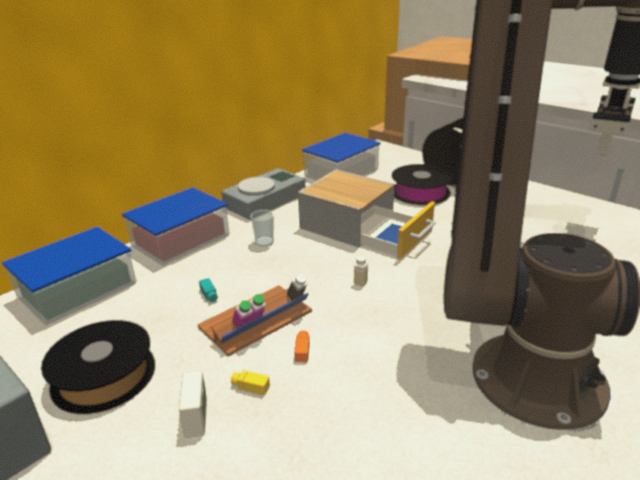

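The top view shows the two green caps at about (196,287) and (209,286). Candidates ruled out by colour or cap: white-cap spare (253,288), orange (226,327), yellow (174,331), turquoise (218,214) and white-cap vial (327,292). The drawer pad is at (410,261) and the pull at (417,292). I'm choosing the green pair and checking it in a close crop.

```bash
cat > h.py <<'E'
import numpy as np,cv2
from plant import r
def cam(n):
    c=r.capture(n); c["K"]=np.array([[c["fx"],0,c["cx"]],[0,c["fy"],c["cy"]],[0,0,1]]); c["D"]=np.array(c["distortion"])
    if n!="wrist": c["R"]=np.array(c["R"]);c["t"]=np.array(c["t"])
    return c
def ray(c,p):
    u=cv2.undistortPoints(np.array([[p]],float),c["K"],c["D"])[0,0]
    d=c["R"].T@np.array([u[0],u[1],1]); return -c["R"].T@c["t"],d
def onz(c,p,z):
    o,d=ray(c,p); return o+d*(z-o[2])/d[2]
def tri(cs,ps):
    A=np.zeros((3,3));b=np.zeros(3)
    for c,p in zip(cs,ps):
        o,d=ray(c,p);d=d/np.linalg.norm(d);M=np.eye(3)-np.outer(d,d);A+=M;b+=M@o
    x=np.linalg.solve(A,b); return x
def proj(c,X): return cv2.projectPoints(np.array(X,float).reshape(-1,1,3),cv2.Rodrigues(c["R"])[0],c["t"],c["K"],c["D"])[0][:,0]
E
python3 - <<'E'
import cv2,numpy as np
a=cv2.imread("pics/top0.png");b=cv2.imread("pics/side0.png")
f=lambda i,x,y,w,h,W,H:cv2.resize(i[y:y+h,x:x+w],(W,H),interpolation=cv2.INTER_CUBIC)
o=np.vstack([np.hstack([f(a,170,235,110,75,400,273),f(a,340,140,130,89,400,273)]),np.hstack([f(b,190,265,130,89,400,273),f(b,290,165,150,102,400,273)])])
cv2.imwrite("pics/crop0.png",o)
E
```

```text
(no output)
```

View pics/crop0.png

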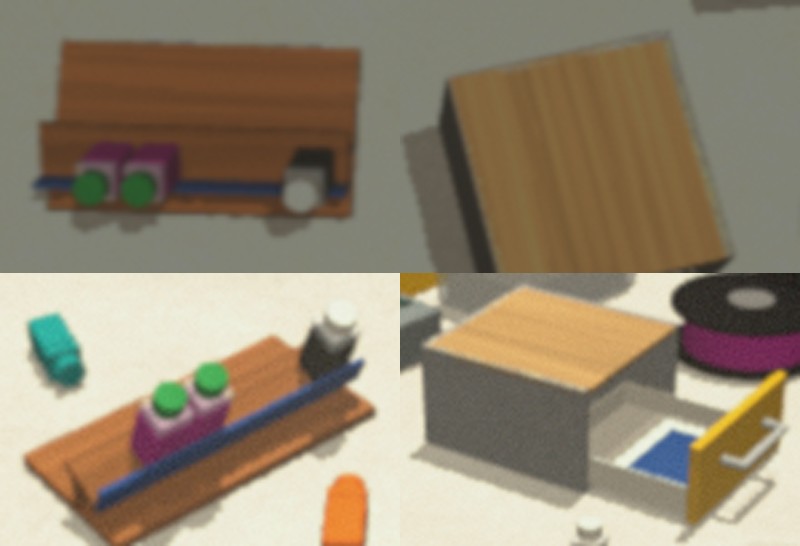

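The crop confirms the choice: two green caps with pink bodies at the left (+y) end of the stand, and the black-pellet, white-cap spare at the right. The drawer is open, with its blue pad in view. Measuring next.

```bash
cat > m.py <<'E'
from h import *
T,S=cam("top"),cam("side")
def blobs(c,lo,hi,roi,mn=8):
    x,y,w,h=roi; m=cv2.inRange(cv2.cvtColor(c["image"],cv2.COLOR_BGR2HSV),lo,hi); k=np.zeros_like(m);k[y:y+h,x:x+w]=m[y:y+h,x:x+w]
    n,l,s,ce=cv2.connectedComponentsWithStats(k); return k,[(s[i,4],ce[i].round(1)) for i in range(1,n) if s[i,4]>=mn]
g=((50,90,40),(80,255,255))
_,tb=blobs(T,*g,(170,260,60,50)); _,sb=blobs(S,*g,(220,280,60,50)); print(tb,sb)
tc=sorted([b[1] for b in tb],key=lambda p:p[0]); sc=sorted([b[1] for b in sb],key=lambda p:p[0])
if len(tc)==2==len(sc):
  for p,q in zip(tc,sc): print("cap",tri([T,S],[p,q]).round(4))
bl=((100,90,30),(130,255,255))
k,b=blobs(T,*bl,(375,230,70,50)); print("pad",b)
ys,xs=np.nonzero(k); P=np.array([onz(T,(x,y),.012)[:2] for x,y in zip(xs,ys)],np.float32)
print(cv2.minAreaRect(P))
k,b=blobs(T,*bl,(175,270,100,30)); print("lip",b)
# yellow panel
k,b=blobs(T,((18,120,60),(35,255,255)),(370,260,100,40)); print("panel",b)
ys,xs=np.nonzero(k);P=np.array([onz(T,(x,y),.09)[:2] for x,y in zip(xs,ys)],np.float32); print(cv2.minAreaRect(P))
o=lambda x,y:(340+x*130/400,140+y*130/400)
print("unit top corners",[onz(T,o(*p),.115)[:2].round(3) for p in((450,80),(668,40),(733,257))if 0]or[onz(T,o(p[0]-400,p[1]),.115)[:2].round(4) for p in((450,80),(668,40),(733,257))])
q=lambda x,y:(170+x*110/400,235+y*110/400)
print("stand corners z0-ish/back .05",[onz(T,q(*p),z)[:2].round(4) for p,z in(((62,41),.0),((360,49),.0),((35,183),.05),((350,190),.05))])
for p in((.0,0),):pass
v=onz(T,(327,292),.072);print("vial",v.round(3),"carton",onz(T,(505,294),.06).round(3),"beaker",onz(T,(308,172),.04).round(3))
E
python3 m.py
```

```text
[(np.int32(59), array([194.3, 286.3])), (np.int32(61), array([207.5, 286.7]))] [(np.int32(80), array([258.2, 299.2])), (np.int32(84), array([244.7, 305.5]))]
cap [0.4768 0.2998 0.0952]
cap [0.4733 0.2677 0.0947]
pad [(np.int32(977), array([409.3, 259.6]))]
((0.5149894952774048, -0.24852392077445984), (0.06621373444795609, 0.10552747547626495), 8.217008590698242)
lip [(np.int32(8), array([184.5, 285. ])), (np.int32(9), array([224., 286.]))]Traceback (most recent call last):
  File "m.py", line 17, in <module>
    k,b=blobs(T,((18,120,60),(35,255,255)),(370,260,100,40)); print("panel",b)
        ~~~~~^^^^^^^^^^^^^^^^^^^^^^^^^^^^^^^^^^^^^^^^^^^^^^^
TypeError: blobs() missing 1 required positional argument: 'roi'
```

```bash
sed -i 's/blobs(T,((18,120,60),(35,255,255)),/blobs(T,(18,120,60),(35,255,255),/; s/^v=onz.*/print("vial",onz(T,(327,292),.072).round(3),"carton",onz(T,(505,294),.06).round(3))/' m.py; python3 m.py|tail -6
```

```text
lip [(np.int32(8), array([184.5, 285. ])), (np.int32(10), array([224.5, 286. ]))]
panel [(np.int32(424), array([420.8, 280.9]))]
((0.44751277565956116, -0.25378090143203735), (0.01509813778102398, 0.1928747147321701), 8.629278182983398)
unit top corners [array([ 0.7477, -0.121 ]), array([ 0.7687, -0.3041]), array([ 0.5806, -0.3331])]
stand corners z0-ish/back .05 [array([0.5995, 0.342 ]), array([0.5763, 0.1223]), array([0.4882, 0.3487]), array([0.4662, 0.1297])]
vial [ 0.44  -0.022  0.072] carton [ 0.401 -0.468  0.06 ]
```

```bash
cat >> h.py <<'E'
from scipy.spatial.transform import Rotation as Ro, Slerp
def pose():
    s=r.get_state(); return np.array(s["tcp_pos"]),Ro.from_euler("xyz",s["eef_rot"],degrees=True).as_matrix()
def toolR(yaw,tilt):  # frame whose x points into stand/unit; tool x = -x, y=+y, z down, tilted outward
    return Ro.from_euler("z",yaw,degrees=True).as_matrix()@Ro.from_euler("y",-tilt,degrees=True).as_matrix()@np.diag([-1.,1,-1])
def plan(wps,start=None):
    p,R=start or pose()
    for (q,Q,n) in wps:
        if Q is None:Q=R
        sl=Slerp([0,1],Ro.from_matrix([R,Q]));Rs=sl(np.linspace(0,1,n+1)).as_matrix()
        print("->",np.round(q,4))
        for i in range(n):
            print((Rs[i].T@(np.array(q)-p)/n/.15).round(3).tolist(),(Ro.from_matrix(Rs[i].T@Rs[i+1]).as_rotvec()/.08).round(3).tolist())
        p,R=np.array(q,float),Q
E
python3 -c "
from h import *
G=toolR(-5.9,25);print(G.round(3));R0=pose()[1]
plan([([.30,-.50,.33],None,5),([.52,-.15,.33],None,8),([.46,.28,.26],G,10),([.4477,.2867,.154],G,3)])"
```

```text
[[-0.902  0.103  0.42 ]
 [ 0.093  0.995 -0.043]
 [-0.423  0.    -0.906]]
-> [ 0.3  -0.5   0.33]
[-0.225, 0.156, -0.138] [0.0, 0.0, 0.0]
[-0.225, 0.156, -0.138] [0.0, 0.0, 0.0]
[-0.225, 0.156, -0.138] [0.0, 0.0, 0.0]
[-0.225, 0.156, -0.138] [0.0, 0.0, 0.0]
[-0.225, 0.156, -0.138] [0.0, 0.0, 0.0]
-> [ 0.52 -0.15  0.33]
[-0.249, 0.238, 0.0] [0.0, 0.0, 0.0]
[-0.249, 0.238, 0.0] [0.0, 0.0, 0.0]
[-0.249, 0.238, 0.0] [0.0, 0.0, 0.0]
[-0.249, 0.238, 0.0] [0.0, 0.0, 0.0]
[-0.249, 0.238, 0.0] [0.0, 0.0, 0.0]
[-0.249, 0.238, 0.0] [0.0, 0.0, 0.0]
[-0.249, 0.238, 0.0] [0.0, 0.0, 0.0]
[-0.249, 0.238, 0.0] [0.0, 0.0, 0.0]
-> [0.46 0.28 0.26]
[-0.031, 0.288, 0.047] [0.096, -0.54, 0.43]
[-0.019, 0.289, 0.046] [0.096, -0.54, 0.43]
[-0.007, 0.29, 0.044] [0.096, -0.54, 0.43]
[0.004, 0.29, 0.042] [0.096, -0.54, 0.43]
[0.016, 0.29, 0.039] [0.096, -0.54, 0.43]
[0.028, 0.29, 0.036] [0.096, -0.54, 0.43]
[0.039, 0.289, 0.032] [0.096, -0.54, 0.43]
[0.05, 0.287, 0.028] [0.096, -0.54, 0.43]
[0.061, 0.286, 0.024] [0.096, -0.54, 0.43]
[0.072, 0.284, 0.019] [0.096, -0.54, 0.43]
-> [0.4477 0.2867 0.154 ]
[0.126, 0.012, 0.201] [0.0, 0.0, 0.0]
[0.126, 0.012, 0.201] [0.0, 0.0, 0.0]
[0.126, 0.012, 0.201] [0.0, 0.0, 0.0]
```

>>> play_rows(
  rows=[
    {"slide": [-0.225,0.156,-0.138],"delta_rot": [0,0,0],"fingers": 1},
    {"slide": [-0.225,0.156,-0.138],"delta_rot": [0,0,0],"fingers": 1},
    {"slide": [-0.225,0.156,-0.138],"delta_rot": [0,0,0],"fingers": 1},
    {"slide": [-0.225,0.156,-0.138],"delta_rot": [0,0,0],"fingers": 1},
    {"slide": [-0.225,0.156,-0.138],"delta_rot": [0,0,0],"fingers": 1},
    {"slide": [-0.25,0.238,0],"delta_rot": [0,0,0],"fingers": 1},
    {"slide": [-0.25,0.238,0],"delta_rot": [0,0,0],"fingers": 1},
    {"slide": [-0.25,0.238,0],"delta_rot": [0,0,0],"fingers": 1},
  ],
)

```text
time_s: 1.3
tcp_pos: [0.3835, -0.367, 0.3303]
eef_rot: [-180.0, 0.0, -165.9]
contact_force: [0.9, -0.4, 0.3]
gripper_width: 0.0879
gripper_force: 0.0
```

>>> play_rows(
  rows=[
    {"slide": [-0.25,0.238,0],"delta_rot": [0,0,0],"fingers": 1},
    {"slide": [-0.25,0.238,0],"delta_rot": [0,0,0],"fingers": 1},
    {"slide": [-0.25,0.1,0],"delta_rot": [0,0,0],"fingers": 1},
    {"slide": [0,0,0],"delta_rot": [0,0,0],"fingers": 1},
    {"slide": [0,0,0],"delta_rot": [0,0,0],"fingers": 1},
  ],
)

```text
time_s: 1.92
tcp_pos: [0.4707, -0.2572, 0.33]
eef_rot: [180.0, -0.0, -165.8]
contact_force: [0.1, -0.2, 0.0]
gripper_width: 0.0878
gripper_force: 0.0
```

```bash
cat >> h.py <<'E'
def wcam():
    p,R=pose(); c=cam("wrist"); M=np.array(c["T_tool_cam"]); Rc=R@M[:3,:3]; tc=R@M[:3,3]+p
    c["R"]=Rc.T; c["t"]=-Rc.T@tc; c["pos"]=tc; return c
E
python3 -c "
from h import *
c=wcam();cv2.imwrite('pics/w1.png',c['image']);print(np.array(c['T_tool_cam']).round(3),c['pos'],c['fx'])
np.save('w1.npy',np.hstack([c['R'],c['t'][:,None]]))
k=cv2.inRange(cv2.cvtColor(c['image'],cv2.COLOR_BGR2HSV),(100,90,30),(130,255,255))
n,l,s,ce=cv2.connectedComponentsWithStats(k)
for i in range(1,n):
  if s[i,4]>1000:
    ys,xs=np.nonzero(l==i);print(s[i],cv2.minAreaRect(np.array([onz(c,(x,y),.012)[:2] for x,y in zip(xs[::3],ys[::3])],np.float32)))
"
```

```text
[[-0.    -0.969 -0.249  0.066]
 [ 1.    -0.    -0.     0.   ]
 [ 0.    -0.249  0.969 -0.159]
 [ 0.     0.     0.     1.   ]] [ 0.40675639 -0.27329265  0.48898391] 377.4962617384829
[ 273  203   88   59 4273] ((0.5159633755683899, -0.24666999280452728), (0.06831476092338562, 0.10835310816764832), 8.395517349243164)
```

View pics/w1.png

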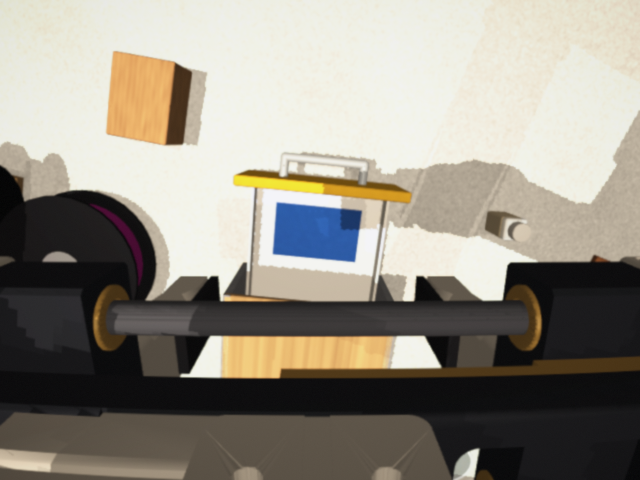

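The wrist view shows the pad at (317,232), which puts its centre at (0.516,-0.247) with yaw 8.4°. That agrees with the top camera.

```bash
python3 -c "
from h import *
G=toolR(-5.9,25)
plan([([.56,-.02,.32],None,6),([.4477,.2867,.2],G,9),([.4477,.2867,.154],G,1)])"
```

```text
-> [ 0.56 -0.02  0.32]
[-0.161, 0.232, 0.011] [0.0, 0.0, 0.0]
[-0.161, 0.232, 0.011] [0.0, 0.0, 0.0]
[-0.161, 0.232, 0.011] [0.0, 0.0, 0.0]
[-0.161, 0.232, 0.011] [0.0, 0.0, 0.0]
[-0.161, 0.232, 0.011] [0.0, 0.0, 0.0]
[-0.161, 0.232, 0.011] [0.0, 0.0, 0.0]
-> [0.4477 0.2867 0.2   ]
[0.025, 0.241, 0.089] [0.106, -0.6, 0.478]
[0.039, 0.24, 0.085] [0.106, -0.6, 0.478]
[0.052, 0.239, 0.081] [0.106, -0.6, 0.478]
[0.065, 0.238, 0.076] [0.106, -0.6, 0.478]
[0.077, 0.235, 0.071] [0.106, -0.6, 0.478]
[0.089, 0.233, 0.065] [0.106, -0.6, 0.478]
[0.101, 0.23, 0.058] [0.106, -0.6, 0.478]
[0.113, 0.226, 0.051] [0.106, -0.6, 0.478]
[0.123, 0.222, 0.044] [0.106, -0.6, 0.478]
-> [0.4477 0.2867 0.154 ]
[0.13, 0.0, 0.278] [0.0, 0.0, 0.0]
```

>>> play_rows(
  rows=[
    {"slide": [-0.161,0.232,0.01],"delta_rot": [0,0,0],"fingers": 1},
    {"slide": [-0.161,0.232,0.01],"delta_rot": [0,0,0],"fingers": 1},
    {"slide": [-0.161,0.232,0.01],"delta_rot": [0,0,0],"fingers": 1},
    {"slide": [-0.161,0.232,0.01],"delta_rot": [0,0,0],"fingers": 1},
    {"slide": [-0.161,0.232,0.01],"delta_rot": [0,0,0],"fingers": 1},
    {"slide": [-0.161,0.232,0.01],"delta_rot": [0,0,0],"fingers": 1},
    {"slide": [0.025,0.241,0.089],"delta_rot": [0.106,-0.6,0.478],"fingers": 1},
    {"slide": [0.039,0.24,0.085],"delta_rot": [0.106,-0.6,0.478],"fingers": 1},
  ],
)

```text
time_s: 2.98
tcp_pos: [0.5353, 0.0489, 0.2939]
eef_rot: [-179.2, 5.6, -170.4]
contact_force: [-0.5, 0.3, 0.3]
gripper_width: 0.0877
gripper_force: 0.0
```

>>> play_rows(
  rows=[
    {"slide": [0.052,0.239,0.081],"delta_rot": [0.106,-0.6,0.478],"fingers": 1},
    {"slide": [0.065,0.238,0.076],"delta_rot": [0.106,-0.6,0.478],"fingers": 1},
    {"slide": [0.077,0.235,0.071],"delta_rot": [0.106,-0.6,0.478],"fingers": 1},
    {"slide": [0.089,0.233,0.065],"delta_rot": [0.106,-0.6,0.478],"fingers": 1},
    {"slide": [0.101,0.23,0.058],"delta_rot": [0.106,-0.6,0.478],"fingers": 1},
    {"slide": [0.113,0.226,0.051],"delta_rot": [0.106,-0.6,0.478],"fingers": 1},
    {"slide": [0.123,0.222,0.044],"delta_rot": [0.106,-0.6,0.478],"fingers": 1},
    {"slide": [0,0,0],"delta_rot": [0,0,0],"fingers": 1},
  ],
)

```text
time_s: 3.98
tcp_pos: [0.4763, 0.2719, 0.2232]
eef_rot: [179.8, 20.8, 176.5]
contact_force: [0.1, 1.1, -0.3]
gripper_width: 0.0876
gripper_force: 0.0
```

```bash
python3 -c "
from h import *
s=r.get_state();print(s['tcp_pos'],s['eef_rot'],s['joints'])
c=wcam();cv2.imwrite('pics/w2.png',c['image'])
k=cv2.inRange(cv2.cvtColor(c['image'],cv2.COLOR_BGR2HSV),(50,90,40),(80,255,255))
n,l,st,ce=cv2.connectedComponentsWithStats(k)
for i in range(1,n):
  if st[i,4]>100: print(st[i],ce[i],onz(c,ce[i],.096))
print(proj(c,[[.4768,.2998,.0952],[.4733,.2677,.0947]]))
"
```

```text
[0.47630518 0.27190238 0.22320716] [179.84992368  20.77781243 176.50705056] [  61.9618622    -0.75957914  -39.67946701   26.92042288  -45.26088942
 -173.58871222]
[297 154  30  31 704] [311.43607955 169.17897727] [0.47367634 0.26866909 0.096     ]
[341 156  31  31 741] [356.18893387 170.99190283] [0.4770547  0.30103385 0.096     ]
[[354.3960698  170.29508234]
 [310.08661697 168.02474874]]
```

View pics/w2.png

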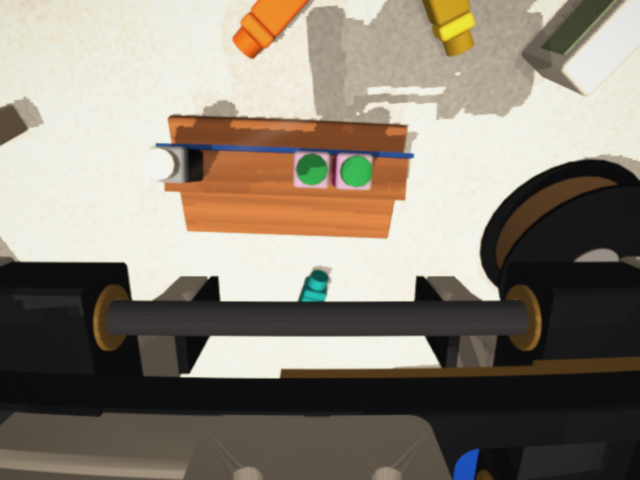

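The wrist view shows green caps at (311,169) and (356,171), agreeing with triangulation to about 1 mm. The spare is at (160,163). Joint 6 is at its limit, so I'll use the half-turn-equivalent grasp and turn -z in place.

>>> play_rows(
  rows=[
    {"slide": [0,0,-0.1],"delta_rot": [0,0,-1],"fingers": 1},
    {"slide": [0,0,-0.1],"delta_rot": [0,0,-1],"fingers": 1},
    {"slide": [0,0,0],"delta_rot": [0,0,-1],"fingers": 1},
    {"slide": [0,0,0],"delta_rot": [0,0,-1],"fingers": 1},
    {"slide": [0,0,0],"delta_rot": [0,0,-1],"fingers": 1},
    {"slide": [0,0,0],"delta_rot": [0,0,-1],"fingers": 1},
    {"slide": [0,0,0],"delta_rot": [0,0,-1],"fingers": 1},
    {"slide": [0,0,0],"delta_rot": [0,0,-1],"fingers": 1},
  ],
)

```text
time_s: 5.03
tcp_pos: [0.4652, 0.2702, 0.2511]
eef_rot: [-167.3, 16.6, -144.9]
contact_force: [0.0, -0.3, -0.4]
gripper_width: 0.0879
gripper_force: 0.0
```

```bash
python3 -c "
from h import *
s=r.get_state();print(s['tcp_pos'],s['eef_rot'],s['joints'])"
```

```text
[0.46520299 0.27023436 0.2510541 ] [-167.31119884   16.55974543 -144.89901759] [  63.62019653   -3.08626587  -37.54462717   25.20427972  -49.90426826
 -135.81432976]
```

Joint 6 is moving the right way, so I'll keep turning (31 more rows).

>>> play_rows(
  rows=[
    {"slide": [0,0,0],"delta_rot": [0,0,-1],"fingers": 1},
    {"slide": [0,0,0],"delta_rot": [0,0,-1],"fingers": 1},
    {"slide": [0,0,0],"delta_rot": [0,0,-1],"fingers": 1},
    {"slide": [0,0,0],"delta_rot": [0,0,-1],"fingers": 1},
    {"slide": [0,0,0],"delta_rot": [0,0,-1],"fingers": 1},
    {"slide": [0,0,0],"delta_rot": [0,0,-1],"fingers": 1},
    {"slide": [0,0,0],"delta_rot": [0,0,-1],"fingers": 1},
    {"slide": [0,0,0],"delta_rot": [0,0,-1],"fingers": 1},
  ],
)

```text
time_s: 6.02
tcp_pos: [0.4652, 0.2702, 0.251]
eef_rot: [-160.1, 5.9, -109.0]
contact_force: [0.5, 1.2, 0.2]
gripper_width: 0.0875
gripper_force: 0.0
```

>>> play_rows(
  rows=[
    {"slide": [0,0,0],"delta_rot": [0,0,-1],"fingers": 1},
    {"slide": [0,0,0],"delta_rot": [0,0,-1],"fingers": 1},
    {"slide": [0,0,0],"delta_rot": [0,0,-1],"fingers": 1},
    {"slide": [0,0,0],"delta_rot": [0,0,-1],"fingers": 1},
    {"slide": [0,0,0],"delta_rot": [0,0,-1],"fingers": 1},
    {"slide": [0,0,0],"delta_rot": [0,0,-1],"fingers": 1},
    {"slide": [0,0,0],"delta_rot": [0,0,-1],"fingers": 1},
    {"slide": [0,0,0],"delta_rot": [0,0,-1],"fingers": 1},
  ],
)

```text
time_s: 7.02
tcp_pos: [0.4652, 0.2702, 0.251]
eef_rot: [-160.4, -6.9, -74.6]
contact_force: [-0.4, 0.1, -0.2]
gripper_width: 0.0875
gripper_force: 0.0
```

>>> play_rows(
  rows=[
    {"slide": [0,0,0],"delta_rot": [0,0,-1],"fingers": 1},
    {"slide": [0,0,0],"delta_rot": [0,0,-1],"fingers": 1},
    {"slide": [0,0,0],"delta_rot": [0,0,-1],"fingers": 1},
    {"slide": [0,0,0],"delta_rot": [0,0,-1],"fingers": 1},
    {"slide": [0,0,0],"delta_rot": [0,0,-1],"fingers": 1},
    {"slide": [0,0,0],"delta_rot": [0,0,-1],"fingers": 1},
    {"slide": [0,0,0],"delta_rot": [0,0,-1],"fingers": 1},
    {"slide": [0,0,0],"delta_rot": [0,0,-1],"fingers": 1},
  ],
)

```text
time_s: 8.02
tcp_pos: [0.4652, 0.2703, 0.2511]
eef_rot: [-168.2, -17.2, -38.5]
contact_force: [0.0, 0.4, 0.3]
gripper_width: 0.088
gripper_force: 0.0
```

```bash
cat > g.py <<'E'
from h import *
G=toolR(-5.9,25); F=G@np.diag([-1.,-1,1]); u=-G[:,2]
cap=np.array([.4752,.2843,.0953]); g=cap-.026*u; tcp=g-.019*u
E
python3 -c "
from g import *
s=r.get_state();print(s['tcp_pos'],s['eef_rot'],s['joints'],tcp)
plan([(tcp+.11*u,F,8)])"
```

```text
[0.46521984 0.27026342 0.25106213] [-168.17169149  -17.17745687  -38.53899332] [ 63.61933104  -3.08514475 -37.54290135  25.2045946  -49.90118586
 -25.80741904] [0.49411708 0.28234511 0.05451615]
-> [0.4479 0.2871 0.1542]
[-0.043, 0.013, 0.07] [0.006, 0.121, -0.847]
[-0.044, 0.01, 0.07] [0.006, 0.121, -0.847]
[-0.046, 0.007, 0.069] [0.006, 0.121, -0.847]
[-0.047, 0.004, 0.069] [0.006, 0.121, -0.847]
[-0.047, 0.0, 0.068] [0.006, 0.121, -0.847]
[-0.048, -0.003, 0.068] [0.006, 0.121, -0.847]
[-0.048, -0.006, 0.067] [0.006, 0.121, -0.847]
[-0.049, -0.009, 0.067] [0.006, 0.121, -0.847]
```

>>> play_rows(
  rows=[
    {"slide": [-0.043,0.013,0.07],"delta_rot": [0.006,0.121,-0.847],"fingers": 1},
    {"slide": [-0.044,0.01,0.07],"delta_rot": [0.006,0.121,-0.847],"fingers": 1},
    {"slide": [-0.046,0.007,0.069],"delta_rot": [0.006,0.121,-0.847],"fingers": 1},
    {"slide": [-0.047,0.004,0.069],"delta_rot": [0.006,0.121,-0.847],"fingers": 1},
    {"slide": [-0.047,0,0.068],"delta_rot": [0.006,0.121,-0.847],"fingers": 1},
    {"slide": [-0.048,-0.003,0.068],"delta_rot": [0.006,0.121,-0.847],"fingers": 1},
    {"slide": [-0.048,-0.006,0.067],"delta_rot": [0.006,0.121,-0.847],"fingers": 1},
    {"slide": [-0.049,-0.009,0.067],"delta_rot": [0.006,0.121,-0.847],"fingers": 1},
  ],
)

```text
time_s: 9.02
tcp_pos: [0.4471, 0.289, 0.1529]
eef_rot: [179.9, -25.0, -5.6]
contact_force: [0.3, -0.3, 0.3]
gripper_width: 0.0876
gripper_force: 0.0
```

```bash
python3 -c "
from g import *
s=r.get_state();print(s['tcp_pos'],s['eef_rot'],s['joints'],tcp)
print(np.degrees(Ro.from_matrix(pose()[1].T@F).magnitude()))
plan([(tcp+.06*u,F,2),(tcp,F,5)])"
```

```text
[0.44706186 0.28895024 0.1529392 ] [179.88472202 -25.00500845  -5.59786092] [ 65.6217131    2.12068812 -53.18816273  44.67034407 -34.76158224
 -18.5614925 ] [0.49411708 0.28234511 0.05451615]
0.2741528099747081
-> [0.4689 0.285  0.1089]
[0.005, 0.006, 0.164] [-0.001, -0.001, 0.03]
[0.005, 0.006, 0.164] [-0.001, -0.001, 0.03]
-> [0.4941 0.2823 0.0545]
[-0.0, 0.0, 0.08] [0.0, 0.0, 0.0]
[-0.0, 0.0, 0.08] [0.0, 0.0, 0.0]
[-0.0, 0.0, 0.08] [0.0, 0.0, 0.0]
[-0.0, 0.0, 0.08] [0.0, 0.0, 0.0]
[-0.0, 0.0, 0.08] [0.0, 0.0, 0.0]
```

>>> play_rows(
  rows=[
    {"slide": [0.005,0.006,0.164],"delta_rot": [0,0,0.03],"fingers": 1},
    {"slide": [0.005,0.006,0.164],"delta_rot": [0,0,0.03],"fingers": 1},
    {"slide": [0,0,0],"delta_rot": [0,0,0],"fingers": 1},
  ],
)

```text
time_s: 9.4
tcp_pos: [0.4689, 0.2828, 0.1078]
eef_rot: [179.9, -24.9, -6.1]
contact_force: [0.3, -1.3, 0.2]
gripper_width: 0.0876
gripper_force: 0.0
```

```bash
python3 -c "
from g import *
s=r.get_state();print(s['eef_rot'],s['joints'])
plan([(tcp,F,5)])
c=cam('side');i=c['image'][250:370,170:330];cv2.imwrite('pics/s1.png',cv2.resize(i,(800,600),interpolation=cv2.INTER_CUBIC))"
```

```text
[179.86158696 -24.88513215  -6.08317913] [ 57.30939501   6.76096808 -57.36040739  58.82151785 -26.16886018
 -27.15355898]
-> [0.4941 0.2823 0.0545]
[0.0, -0.003, 0.079] [0.009, 0.005, -0.007]
[0.0, -0.003, 0.079] [0.009, 0.005, -0.007]
[0.0, -0.003, 0.079] [0.009, 0.005, -0.007]
[0.0, -0.003, 0.079] [0.009, 0.005, -0.007]
[0.0, -0.003, 0.079] [0.009, 0.005, -0.007]
```

View pics/s1.png

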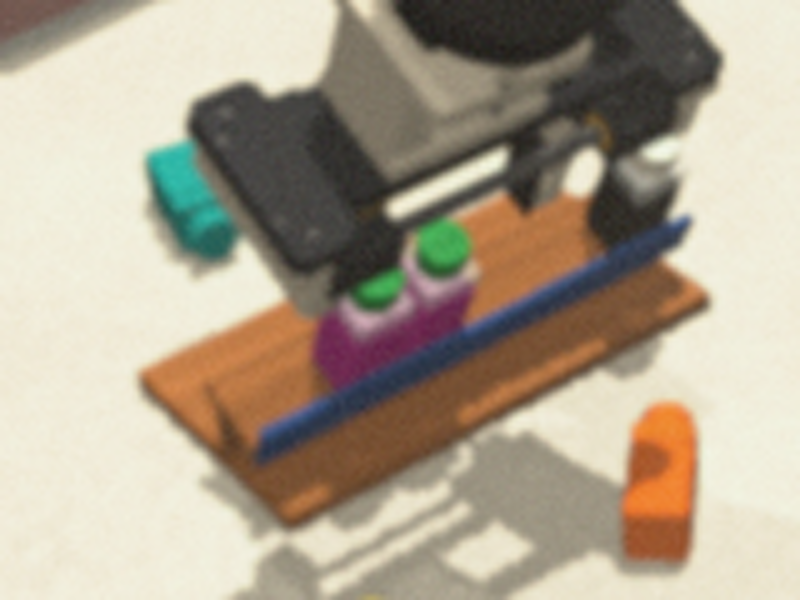

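The side view shows the open fingers straddling the two green caps (378,285 and 443,248), with the spare clear at the far right. Joint 3 is near its limit (-57.4 of -58.28). A tool tilted slightly less than the bottles grips their flat sides equally well, so I'll use about 17°.

```bash
cat >> g.py <<'E'
F2=toolR(-5.9,17)@np.diag([-1.,-1,1]); tcp2=g+.019*F2[:,2]
E
python3 -c "
from g import *
q=g+.06*u+.019*F2[:,2]
plan([(q,F2,3),(tcp2,F2,5)])"
```

```text
-> [0.4664 0.2852 0.1079]
[-0.007, -0.004, -0.001] [0.009, -0.578, -0.018]
[-0.007, -0.004, -0.0] [0.009, -0.578, -0.018]
[-0.007, -0.004, -0.0] [0.009, -0.578, -0.018]
-> [0.4917 0.2826 0.0536]
[0.011, 0.0, 0.079] [0.0, 0.0, 0.0]
[0.011, 0.0, 0.079] [0.0, 0.0, 0.0]
[0.011, 0.0, 0.079] [0.0, 0.0, 0.0]
[0.011, 0.0, 0.079] [0.0, 0.0, 0.0]
[0.011, 0.0, 0.079] [0.0, 0.0, 0.0]
```

>>> play_rows(
  rows=[
    {"slide": [-0.007,-0.004,0],"delta_rot": [0.009,-0.578,-0.018],"fingers": 1},
    {"slide": [-0.007,-0.004,0],"delta_rot": [0.009,-0.578,-0.018],"fingers": 1},
    {"slide": [-0.007,-0.004,0],"delta_rot": [0.009,-0.578,-0.018],"fingers": 1},
    {"slide": [0.011,0,0.079],"delta_rot": [0,0,0],"fingers": 1},
    {"slide": [0,0,0],"delta_rot": [0,0,0],"fingers": 1},
  ],
)

```text
time_s: 10.07
tcp_pos: [0.4714, 0.2857, 0.0972]
eef_rot: [-179.9, -17.1, -5.9]
contact_force: [-0.5, -0.3, -0.1]
gripper_width: 0.0875
gripper_force: 0.0
```

```bash
python3 -c "
from g import *
s=r.get_state();print(s['joints'])
plan([(tcp2,F2,4)])"
```

```text
[ 59.6110407    9.57262967 -47.61320735  32.73484439 -29.53528323
  -3.69086561]
-> [0.4917 0.2826 0.0536]
[0.011, 0.002, 0.08] [-0.004, -0.004, 0.002]
[0.011, 0.002, 0.08] [-0.004, -0.004, 0.002]
[0.011, 0.002, 0.08] [-0.004, -0.004, 0.002]
[0.011, 0.002, 0.08] [-0.004, -0.004, 0.002]
```

Joint 3 is now at -47.6. Descending, with a check partway.

>>> play_rows(
  rows=[
    {"slide": [0.011,0.002,0.08],"delta_rot": [0,0,0],"fingers": 1},
    {"slide": [0.011,0.002,0.08],"delta_rot": [0,0,0],"fingers": 1},
    {"slide": [0,0,0],"delta_rot": [0,0,0],"fingers": 1},
  ],
)

```text
time_s: 10.45
tcp_pos: [0.4816, 0.2832, 0.0747]
eef_rot: [-180.0, -17.0, -5.9]
contact_force: [-0.0, -0.7, 0.4]
gripper_width: 0.0879
gripper_force: 0.0
```

```bash
python3 -c "
from g import *
s=r.get_state();print(s['joints'],s['contact_force'])
plan([(tcp2,F2,3)])"
```

```text
[ 57.1600381   11.96390299 -49.38986575  37.30353007 -25.46680917
  -6.55539926] [-0.02671912 -0.65656674  0.40228335]
-> [0.4917 0.2826 0.0536]
[0.008, -0.001, 0.051] [-0.001, -0.0, -0.002]
[0.008, -0.001, 0.051] [-0.001, -0.0, -0.002]
[0.008, -0.001, 0.051] [-0.001, -0.0, -0.002]
```

>>> play_rows(
  rows=[
    {"slide": [0.008,-0.001,0.051],"delta_rot": [0,0,0],"fingers": 1},
    {"slide": [0.008,-0.001,0.051],"delta_rot": [0,0,0],"fingers": 1},
    {"slide": [0.008,-0.001,0.051],"delta_rot": [0,0,0],"fingers": 1},
    {"slide": [0,0,0],"delta_rot": [0,0,0],"fingers": 1},
  ],
)

```text
time_s: 10.95
tcp_pos: [0.4921, 0.2835, 0.0545]
eef_rot: [-179.9, -17.0, -5.9]
contact_force: [-0.2, -0.0, -0.5]
gripper_width: 0.0876
gripper_force: 0.0
```

>>> play_rows(
  rows=[
    {"slide": [0,0,0],"delta_rot": [0,0,0],"fingers": 0.4},
    {"slide": [0,0,0],"delta_rot": [0,0,0],"fingers": 0.3},
    {"slide": [0,0,0],"delta_rot": [0,0,0],"fingers": 0},
    {"slide": [0,0,0],"delta_rot": [0,0,0],"fingers": 0},
    {"slide": [0,0,0],"delta_rot": [0,0,0],"fingers": 0},
    {"slide": [0,0,0],"delta_rot": [0,0,0],"fingers": 0},
  ],
  squeeze=20,
)

```text
time_s: 11.7
tcp_pos: [0.4921, 0.2842, 0.0554]
eef_rot: [-179.8, -17.1, -5.9]
contact_force: [-3.1, -0.6, 3.5]
gripper_width: 0.0556
gripper_force: 20.0
```

```bash
python3 -c "
from g import *
s=r.get_state();print(s['joints'],s['contact_force'],s['gripper_width'],s['gripper_force'])
p,R=pose()
plan([(p+.03*u,R,3),(p+.06*u+[0,0,.06],R,3)])"
```

```text
[ 54.41970159  14.14775494 -51.04032653  43.54632341 -21.59552638
 -10.66004204] [-3.10132214 -0.58663774  3.52335186] 0.055610791676746416 19.998256266117096
-> [0.4795 0.2855 0.0826]
[-0.009, -0.0, -0.066] [0.0, 0.0, 0.0]
[-0.009, -0.0, -0.066] [0.0, 0.0, 0.0]
[-0.009, -0.0, -0.066] [0.0, 0.0, 0.0]
-> [0.4669 0.2868 0.1698]
[0.03, -0.001, -0.193] [0.0, 0.0, 0.0]
[0.03, -0.001, -0.193] [0.0, 0.0, 0.0]
[0.03, -0.001, -0.193] [0.0, 0.0, 0.0]
```

Grip width is 55.6 mm, which is two bottles pressed together. Lifting.

>>> play_rows(
  rows=[
    {"slide": [-0.009,0,-0.066],"delta_rot": [0,0,0],"fingers": 0},
    {"slide": [-0.009,0,-0.066],"delta_rot": [0,0,0],"fingers": 0},
    {"slide": [-0.009,0,-0.066],"delta_rot": [0,0,0],"fingers": 0},
    {"slide": [0.03,0,-0.19],"delta_rot": [0,0,0],"fingers": 0},
    {"slide": [0.03,0,-0.19],"delta_rot": [0,0,0],"fingers": 0},
    {"slide": [0.03,0,-0.19],"delta_rot": [0,0,0],"fingers": 0},
    {"slide": [0,0,0],"delta_rot": [0,0,0],"fingers": 0},
  ],
)

```text
time_s: 12.58
tcp_pos: [0.4678, 0.2878, 0.1703]
eef_rot: [-179.6, -17.2, -6.0]
contact_force: [-0.7, -0.2, -1.1]
gripper_width: 0.0559
gripper_force: 20.0
```

```bash
python3 -c "
from g import *
s=r.get_state();print(s['joints'],s['contact_force'])
c=cam('side');i=c['image'][220:370,150:350];cv2.imwrite('pics/s2.png',cv2.resize(i,(800,600),interpolation=cv2.INTER_CUBIC))
D0=toolR(8.4,0)@np.diag([-1.,-1,1]); D=toolR(8.4,-8)@np.diag([-1.,-1,1])
p,R=pose()
print('drawer down R',Ro.from_matrix(D).as_euler('xyz',degrees=True))
plan([([.50,.25,.24],R,2),([.55,.05,.26],D,7),([.516,-.2467,.24],D,7)])"
```

```text
[ 61.90671212   4.0833915  -40.1939362   24.20010195 -41.28591338
   4.49765567] [-0.71717683 -0.1505663  -1.10434104]
drawer down R [180.    8.    8.4]
-> [0.5  0.25 0.24]
[0.185, 0.11, -0.192] [0.0, 0.0, 0.0]
[0.185, 0.11, -0.192] [0.0, 0.0, 0.0]
-> [0.55 0.05 0.26]
[0.07, 0.185, 0.001] [0.027, -0.779, -0.448]
[0.063, 0.187, -0.004] [0.027, -0.779, -0.448]
[0.056, 0.189, -0.008] [0.027, -0.779, -0.448]
[0.048, 0.191, -0.012] [0.027, -0.779, -0.448]
[0.041, 0.192, -0.015] [0.027, -0.779, -0.448]
[0.033, 0.194, -0.018] [0.027, -0.779, -0.448]
[0.025, 0.195, -0.02] [0.027, -0.779, -0.448]
-> [ 0.516  -0.2467  0.24  ]
[-0.07, 0.275, 0.029] [0.0, 0.0, 0.0]
[-0.07, 0.275, 0.029] [0.0, 0.0, 0.0]
[-0.07, 0.275, 0.029] [0.0, 0.0, 0.0]
[-0.07, 0.275, 0.029] [0.0, 0.0, 0.0]
[-0.07, 0.275, 0.029] [0.0, 0.0, 0.0]
[-0.07, 0.275, 0.029] [0.0, 0.0, 0.0]
[-0.07, 0.275, 0.029] [0.0, 0.0, 0.0]
```

View pics/s2.png

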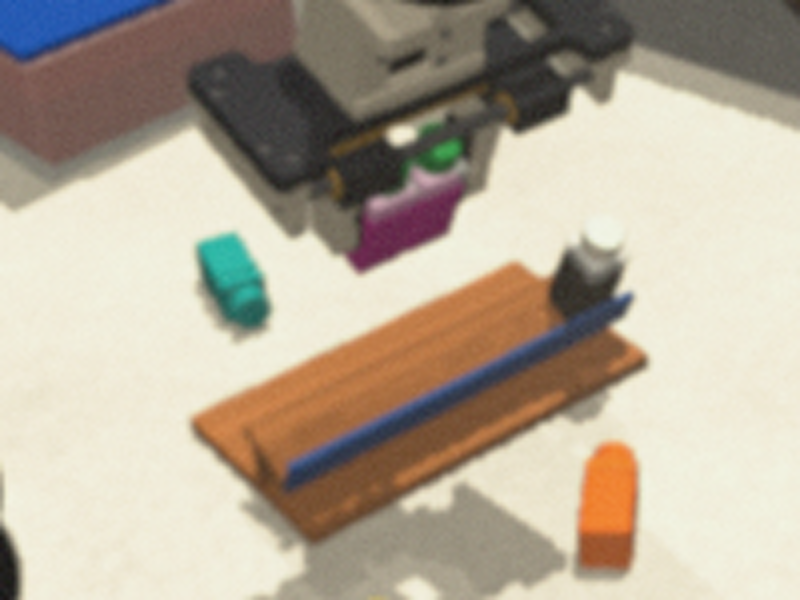

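Both bottles are held together between the fingers (405,215), and the spare and stand are untouched. Moving to above the drawer.

>>> play_rows(
  rows=[
    {"slide": [0.185,0.11,-0.19],"delta_rot": [0,0,0],"fingers": 0},
    {"slide": [0.185,0.11,-0.19],"delta_rot": [0,0,0],"fingers": 0},
    {"slide": [0.07,0.185,0],"delta_rot": [0.027,-0.779,-0.448],"fingers": 0},
    {"slide": [0.063,0.187,-0.004],"delta_rot": [0.027,-0.779,-0.448],"fingers": 0},
    {"slide": [0.056,0.189,-0.008],"delta_rot": [0.027,-0.779,-0.448],"fingers": 0},
    {"slide": [0.048,0.19,-0.012],"delta_rot": [0.027,-0.779,-0.448],"fingers": 0},
    {"slide": [0.04,0.192,-0.015],"delta_rot": [0.027,-0.779,-0.448],"fingers": 0},
    {"slide": [0.033,0.194,-0.018],"delta_rot": [0.027,-0.779,-0.448],"fingers": 0},
  ],
)

```text
time_s: 13.62
tcp_pos: [0.5428, 0.0768, 0.2551]
eef_rot: [179.5, 4.7, 6.3]
contact_force: [0.1, 1.1, -0.7]
gripper_width: 0.0558
gripper_force: 20.0
```

>>> play_rows(
  rows=[
    {"slide": [0.025,0.195,-0.02],"delta_rot": [0.027,-0.779,-0.448],"fingers": 0},
    {"slide": [-0.07,0.275,0.03],"delta_rot": [0,0,0],"fingers": 0},
    {"slide": [-0.07,0.275,0.03],"delta_rot": [0,0,0],"fingers": 0},
    {"slide": [-0.07,0.275,0.03],"delta_rot": [0,0,0],"fingers": 0},
    {"slide": [-0.07,0.275,0.03],"delta_rot": [0,0,0],"fingers": 0},
    {"slide": [-0.07,0.275,0.03],"delta_rot": [0,0,0],"fingers": 0},
    {"slide": [-0.07,0.275,0.03],"delta_rot": [0,0,0],"fingers": 0},
    {"slide": [0,0,0],"delta_rot": [0,0,0],"fingers": 0},
  ],
)

```text
time_s: 14.62
tcp_pos: [0.5193, -0.2074, 0.2397]
eef_rot: [179.9, 8.3, 8.2]
contact_force: [0.2, 0.5, -1.4]
gripper_width: 0.0557
gripper_force: 20.0
```

```bash
cat >> g.py <<'E'
D=toolR(8.4,-8)@np.diag([-1.,-1,1]); pad=np.array([.516,-.2467,.012])
E
python3 -c "
from g import *
s=r.get_state();print(s['joints'],s['gripper_width'])
c=cam('side');i=c['image'][120:270,280:480];j=wcam();cv2.imwrite('pics/s3.png',np.vstack([np.hstack([cv2.resize(i,(400,300),interpolation=cv2.INTER_CUBIC),cv2.resize(j['image'],(400,300))]),cv2.resize(cam('top')['image'][190:310,330:490],(800,300)[:1]+(300,),interpolation=cv2.INTER_CUBIC)]))
plan([(pad+[0,0,.25],D,2)])"
```

```text
[ -0.74396331  13.83491066  -8.13523694   1.39634421 -76.18818218
  98.47446613] 0.055742488488441745
-> [ 0.516  -0.2467  0.262 ]
[-0.045, 0.136, -0.065] [0.008, 0.016, -0.006]
[-0.045, 0.136, -0.065] [0.008, 0.016, -0.006]
```

View pics/s3.png

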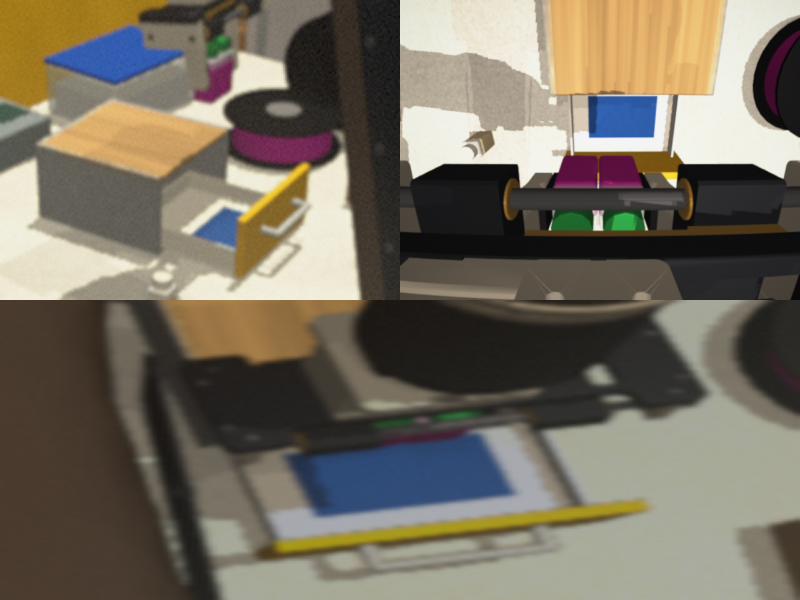

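The wrist inset shows both bottles side by side, bottoms level at about (602,156), with the pad beyond at (622,117). The drawer is undisturbed. Next I'll estimate the bottles' lean in the hand from the wrist image.

```bash
cat > lean.py <<'E'
from g import *
from scipy.optimize import least_squares
c=wcam(); hsv=cv2.cvtColor(c["image"],cv2.COLOR_BGR2HSV)
k=cv2.inRange(hsv,(140,60,25),(175,255,255)); k[:235]=0;k[310:]=0;k[:,:225]=0;k[:,420:]=0
rows=[(y,np.nonzero(k[y])[0]) for y in range(235,310)]
rows=[(y,x.min(),x.max()+1) for y,x in rows if len(x)>60]; print(rows[0],rows[len(rows)//2],rows[-1],len(rows))
yb=rows[0][0]; M=np.linalg.inv(np.array(c["T_tool_cam"]))
def pr(X): 
    X=np.array(X)@M[:3,:3].T+M[:3,3]; return cv2.projectPoints(X,np.zeros(3),np.zeros(3),c["K"],c["D"])[0][:,0]
sel=[q for q in rows[3:] if q[0]<296]
def res(v):
    th,bx,bz=v  # bottle axis (bottom->cap) in tool: tilt about y; bottom centre at (bx,?,bz)
    ax=np.array([np.sin(th),0,-np.cos(th)]); fx=np.array([np.cos(th),0,np.sin(th)])
    o=np.array([bx,0,bz])+.014*fx
    s=np.linspace(0,.058,60); out=[]
    L=pr([o+a*ax+[0,-.028,0] for a in s]);Rr=pr([o+a*ax+[0,.028,0] for a in s])
    if L[0,0]>Rr[0,0]: L,Rr=Rr,L
    w=np.interp([q[0]+.5 for q in sel],L[:,1],Rr[:,0]-L[:,0])
    return np.r_[w-[q[2]-q[1] for q in sel],5*(L[0,1]+Rr[0,1]-2*yb)/2,(bx+np.sin(th)*(bz+.019)-0)/.002]
for th0 in(0,.14,-.14):
    f=least_squares(res,[th0,0,.023]); print(np.degrees(f.x[0]),f.x[1:],f.cost,np.abs(f.fun).max())
p,R=pose(); th,bx,bz=f.x
print("axis in world/drawer",(Ro.from_euler("z",-8.4,degrees=True).as_matrix()@R@[np.sin(th),0,-np.cos(th)]).round(3),"bottom",p+R@[bx,0,bz])
E
python3 lean.py
```

```text
(249, np.int64(265), np.int64(367)) (275, np.int64(254), np.int64(381)) (301, np.int64(248), np.int64(386)) 53
-4.353610790368594 [-0.00027751  0.03080299] 20.293855252761787 2.0290729255404747
-4.353610851026275 [-0.00027751  0.03080299] 20.293855252761652 2.0290729342887786
-4.353610696371252 [-0.00027751  0.03080299] 20.293855252761844 2.0290729071589673
axis in world/drawer [0.066 0.001 0.998] bottom [ 0.51608091 -0.20519339  0.21069283]
```

The lean in the hand is uncertain by a few degrees, with 4 to 8° expected relative to the tool, so I'll use 6°. Then a guarded descent.

```bash
sed -i 's/toolR(8.4,-8)/toolR(8.4,-6)/' g.py; python3 -c "
from g import *
plan([(pad+[0,0,.19],D,3),(pad+[0,0,.04],D,6)])"
```

```text
-> [ 0.516  -0.2467  0.202 ]
[-0.011, 0.091, 0.09] [0.006, 0.154, -0.0]
[-0.012, 0.091, 0.089] [0.006, 0.154, -0.0]
[-0.014, 0.091, 0.089] [0.006, 0.154, -0.0]
-> [ 0.516  -0.2467  0.052 ]
[0.017, 0.0, 0.166] [0.0, 0.0, 0.0]
[0.017, 0.0, 0.166] [0.0, 0.0, 0.0]
[0.017, 0.0, 0.166] [0.0, 0.0, 0.0]
[0.017, 0.0, 0.166] [0.0, 0.0, 0.0]
[0.017, 0.0, 0.166] [0.0, 0.0, 0.0]
[0.017, 0.0, 0.166] [0.0, 0.0, 0.0]
```

>>> play_rows(
  rows=[
    {"slide": [-0.011,0.091,0.09],"delta_rot": [0.006,0.154,0],"fingers": 0},
    {"slide": [-0.012,0.091,0.09],"delta_rot": [0.006,0.154,0],"fingers": 0},
    {"slide": [-0.014,0.091,0.09],"delta_rot": [0.006,0.154,0],"fingers": 0},
    {"slide": [0.017,0,0.166],"delta_rot": [0,0,0],"fingers": 0},
    {"slide": [0.017,0,0.166],"delta_rot": [0,0,0],"fingers": 0},
    {"slide": [0.017,0,0.166],"delta_rot": [0,0,0],"fingers": 0},
    {"slide": [0.017,0,0.166],"delta_rot": [0,0,0],"fingers": 0},
    {"slide": [0,0,0],"delta_rot": [0,0,0],"fingers": 0},
  ],
)

```text
time_s: 15.82
tcp_pos: [0.5149, -0.246, 0.1006]
eef_rot: [-179.9, 6.2, 8.5]
contact_force: [-0.3, -1.4, -1.4]
gripper_width: 0.0558
gripper_force: 20.0
```

```bash
python3 -c "
from g import *
print(r.get_state()['joints'])
plan([(pad+[0,0,.04],D,4)])"
```

```text
[ -4.93489373  20.3377397  -18.48374839   1.62663979 -57.18795685
 102.43521217]
-> [ 0.516  -0.2467  0.052 ]
[0.01, 0.002, 0.08] [-0.003, 0.008, 0.003]
[0.01, 0.002, 0.08] [-0.003, 0.008, 0.003]
[0.01, 0.002, 0.08] [-0.003, 0.008, 0.003]
[0.01, 0.002, 0.08] [-0.003, 0.008, 0.003]
```

>>> play_rows(
  rows=[
    {"slide": [0.01,0.002,0.08],"delta_rot": [0,0,0],"fingers": 0},
    {"slide": [0.01,0.002,0.08],"delta_rot": [0,0,0],"fingers": 0},
    {"slide": [0.01,0.002,0.08],"delta_rot": [0,0,0],"fingers": 0},
    {"slide": [0.01,0.002,0.08],"delta_rot": [0,0,0],"fingers": 0},
    {"slide": [0,0,0],"delta_rot": [0,0,0],"fingers": 0},
  ],
)

```text
time_s: 16.45
tcp_pos: [0.5163, -0.2481, 0.0527]
eef_rot: [-180.0, 6.1, 8.4]
contact_force: [0.3, 0.7, -1.0]
gripper_width: 0.0558
gripper_force: 20.0
```

>>> play_rows(
  rows=[
    {"slide": [0.002,0,0.02],"delta_rot": [0,0,0],"fingers": 0},
    {"slide": [0.002,0,0.02],"delta_rot": [0,0,0],"fingers": 0},
    {"slide": [0,0,0],"delta_rot": [0,0,0],"fingers": 0},
  ],
)

```text
time_s: 16.82
tcp_pos: [0.5171, -0.2481, 0.048]
eef_rot: [180.0, 5.9, 8.4]
contact_force: [0.1, 0.1, -1.0]
gripper_width: 0.0558
gripper_force: 20.0
```

>>> play_rows(
  rows=[
    {"slide": [0.001,0,0.015],"delta_rot": [0,0,0],"fingers": 0},
    {"slide": [0,0,0],"delta_rot": [0,0,0],"fingers": 0},
  ],
)

```text
time_s: 17.08
tcp_pos: [0.517, -0.2482, 0.0456]
eef_rot: [180.0, 5.9, 8.4]
contact_force: [-0.1, 0.4, -1.0]
gripper_width: 0.0556
gripper_force: 20.0
```

>>> play_rows(
  rows=[
    {"slide": [0.001,0,0.012],"delta_rot": [0,0,0],"fingers": 0},
    {"slide": [0,0,0],"delta_rot": [0,0,0],"fingers": 0},
  ],
)

```text
time_s: 17.32
tcp_pos: [0.517, -0.2481, 0.0438]
eef_rot: [180.0, 5.9, 8.4]
contact_force: [0.3, -0.4, -1.2]
gripper_width: 0.0562
gripper_force: 20.0
```

>>> play_rows(
  rows=[
    {"slide": [0.001,0,0.01],"delta_rot": [0,0,0],"fingers": 0},
    {"slide": [0,0,0],"delta_rot": [0,0,0],"fingers": 0},
  ],
)

```text
time_s: 17.58
tcp_pos: [0.5169, -0.2481, 0.0423]
eef_rot: [180.0, 5.9, 8.4]
contact_force: [0.3, 0.6, -1.6]
gripper_width: 0.0558
gripper_force: 20.0
```

>>> play_rows(
  rows=[
    {"slide": [0.001,0,0.01],"delta_rot": [0,0,0],"fingers": 0},
    {"slide": [0,0,0],"delta_rot": [0,0,0],"fingers": 0},
  ],
)

```text
time_s: 17.82
tcp_pos: [0.5169, -0.2481, 0.0407]
eef_rot: [180.0, 6.0, 8.4]
contact_force: [0.2, 0.6, -1.9]
gripper_width: 0.0557
gripper_force: 20.0
```

>>> play_rows(
  rows=[
    {"slide": [0.001,0,0.01],"delta_rot": [0,0,0],"fingers": 0},
    {"slide": [0,0,0],"delta_rot": [0,0,0],"fingers": 0},
  ],
)

```text
time_s: 18.08
tcp_pos: [0.5169, -0.2481, 0.0392]
eef_rot: [180.0, 6.0, 8.4]
contact_force: [0.1, 0.2, -0.9]
gripper_width: 0.0561
gripper_force: 20.0
```

>>> play_rows(
  rows=[
    {"slide": [0.001,0,0.01],"delta_rot": [0,0,0],"fingers": 0},
    {"slide": [0,0,0],"delta_rot": [0,0,0],"fingers": 0},
  ],
)

```text
time_s: 18.32
tcp_pos: [0.517, -0.2481, 0.0377]
eef_rot: [180.0, 5.9, 8.4]
contact_force: [-0.6, 0.1, -1.3]
gripper_width: 0.0559
gripper_force: 20.0
```

>>> play_rows(
  rows=[
    {"slide": [0.001,0,0.008],"delta_rot": [0,0,0],"fingers": 0},
    {"slide": [0,0,0],"delta_rot": [0,0,0],"fingers": 0},
  ],
)

```text
time_s: 18.58
tcp_pos: [0.517, -0.2481, 0.0366]
eef_rot: [180.0, 5.9, 8.4]
contact_force: [-0.4, -0.2, -1.2]
gripper_width: 0.0558
gripper_force: 20.0
```

>>> play_rows(
  rows=[
    {"slide": [0.001,0,0.008],"delta_rot": [0,0,0],"fingers": 0},
    {"slide": [0,0,0],"delta_rot": [0,0,0],"fingers": 0},
  ],
)

```text
time_s: 18.82
tcp_pos: [0.5171, -0.2482, 0.0356]
eef_rot: [180.0, 5.9, 8.4]
contact_force: [0.4, 0.6, -0.1]
gripper_width: 0.0559
gripper_force: 20.0
```

>>> play_rows(
  rows=[
    {"slide": [0.001,0,0.008],"delta_rot": [0,0,0],"fingers": 0},
    {"slide": [0,0,0],"delta_rot": [0,0,0],"fingers": 0},
  ],
)

```text
time_s: 19.08
tcp_pos: [0.5175, -0.2482, 0.0353]
eef_rot: [180.0, 5.9, 8.4]
contact_force: [-1.9, 2.0, 9.4]
gripper_width: 0.0563
gripper_force: 20.0
```

```bash
sed -i 's/k\[:235\]=0/k[:235]=0/' lean.py; python3 lean.py
```

```text
(260, np.int64(258), np.int64(376)) (281, np.int64(250), np.int64(385)) (301, np.int64(249), np.int64(386)) 42
-3.273244162438239 [-0.00142412  0.01522647] 20.094793666516622 2.6223828768294766
7.622918949390836 [-0.00798475  0.03708233] 269.89985003630574 9.4703096139867
-3.2732436433228993 [-0.00142412  0.01522647] 20.09479366651741 2.62238281232203
axis in world/drawer [0.046 0.001 0.999] bottom [ 0.51457824 -0.24863434  0.02036501]
```

Contact is at TCP z 0.0355, matching the geometry, with about 9 N on the floor. Easing off a little and opening gently.

>>> play_rows(
  rows=[
    {"slide": [0,0,-0.004],"delta_rot": [0,0,0],"fingers": 0},
    {"slide": [0,0,0],"delta_rot": [0,0,0],"fingers": 0.3},
    {"slide": [0,0,0],"delta_rot": [0,0,0],"fingers": 0.35},
    {"slide": [0,0,0],"delta_rot": [0,0,0],"fingers": 0.42},
    {"slide": [0,0,0],"delta_rot": [0,0,0],"fingers": 0.5},
    {"slide": [0,0,0],"delta_rot": [0,0,0],"fingers": 0.7},
    {"slide": [0,0,0],"delta_rot": [0,0,0],"fingers": 0.8},
    {"slide": [0,0,0],"delta_rot": [0,0,0],"fingers": 0.8},
  ],
  squeeze=5,
)

```text
time_s: 20.12
tcp_pos: [0.5172, -0.2481, 0.0348]
eef_rot: [180.0, 5.9, 8.4]
contact_force: [1.2, -0.5, -0.4]
gripper_width: 0.0783
gripper_force: 0.0
```

```bash
python3 lean.py; python3 -c "
from g import *
p,R=pose(); plan([(p+[0,0,.06],R,6),(p+[0,0,.2],R,4)])"
```

```text
(260, np.int64(258), np.int64(377)) (281, np.int64(250), np.int64(384)) (301, np.int64(249), np.int64(386)) 42
-7.95945797593089 [6.84284440e-05 1.19795127e-02] 24.4865844308944 4.085475087047428
10.730112707962673 [-0.00950367  0.04123981] 363.12118673903854 9.63575496480074
-7.959458075225641 [6.84284507e-05 1.19795127e-02] 24.48658443089431 4.085474993431234
axis in world/drawer [-0.035  0.     0.999] bottom [ 0.51601795 -0.24831728  0.02291837]
-> [ 0.5172 -0.2481  0.0948]
[-0.007, 0.0, -0.066] [0.0, 0.0, 0.0]
[-0.007, 0.0, -0.066] [0.0, 0.0, 0.0]
[-0.007, 0.0, -0.066] [0.0, 0.0, 0.0]
[-0.007, 0.0, -0.066] [0.0, 0.0, 0.0]
[-0.007, 0.0, -0.066] [0.0, 0.0, 0.0]
[-0.007, 0.0, -0.066] [0.0, 0.0, 0.0]
-> [ 0.5172 -0.2481  0.2348]
[-0.024, 0.0, -0.232] [0.0, 0.0, 0.0]
[-0.024, 0.0, -0.232] [0.0, 0.0, 0.0]
[-0.024, 0.0, -0.232] [0.0, 0.0, 0.0]
[-0.024, 0.0, -0.232] [0.0, 0.0, 0.0]
```

>>> play_rows(
  rows=[
    {"slide": [-0.007,0,-0.066],"delta_rot": [0,0,0],"fingers": 0.8},
    {"slide": [-0.007,0,-0.066],"delta_rot": [0,0,0],"fingers": 0.8},
    {"slide": [-0.007,0,-0.066],"delta_rot": [0,0,0],"fingers": 0.8},
    {"slide": [-0.007,0,-0.066],"delta_rot": [0,0,0],"fingers": 0.8},
    {"slide": [-0.007,0,-0.066],"delta_rot": [0,0,0],"fingers": 0.8},
    {"slide": [-0.007,0,-0.066],"delta_rot": [0,0,0],"fingers": 0.8},
    {"slide": [-0.02,0,-0.2],"delta_rot": [0,0,0],"fingers": 0.8},
    {"slide": [-0.02,0,-0.2],"delta_rot": [0,0,0],"fingers": 0.8},
  ],
)

```text
time_s: 21.18
tcp_pos: [0.517, -0.2481, 0.1559]
eef_rot: [180.0, 6.0, 8.4]
contact_force: [-0.5, -0.7, 0.0]
gripper_width: 0.0789
gripper_force: 0.0
```

```bash
cat > dd.py <<'E'
from g import *
d=np.array([np.cos(np.radians(8.4)),np.sin(np.radians(8.4)),0]); D1=toolR(8.4,0)@np.diag([-1.,-1,1])
panel=pad-d*.072; panel[2]=0   # panel outer face centre
E
python3 -c "
from dd import *
p,R=pose(); print(r.get_state()['joints'],panel)
q=panel-d*.075
plan([([.44,-.2586,.25],D1,4),(q+[0,0,.25],D1,2),(q+[0,0,.072],D1,5)])
c=cam('side');i=c['image'][150:270,320:480];cv2.imwrite('pics/s4.png',cv2.resize(i,(800,600),interpolation=cv2.INTER_CUBIC))"
```

```text
[ -5.11866553  17.34815848 -14.64023834   1.55847286 -63.82731781
 102.74998625] [ 0.44477239 -0.25721798  0.        ]
-> [ 0.44   -0.2586  0.25  ]
[-0.145, -0.001, -0.143] [0.0, 0.326, -0.001]
[-0.141, -0.001, -0.146] [0.0, 0.326, -0.001]
[-0.138, -0.001, -0.15] [0.0, 0.326, -0.001]
[-0.134, -0.001, -0.153] [0.0, 0.326, -0.001]
-> [ 0.3706 -0.2682  0.25  ]
[-0.234, -0.002, 0.0] [0.0, 0.0, 0.0]
[-0.234, -0.002, 0.0] [0.0, 0.0, 0.0]
-> [ 0.3706 -0.2682  0.072 ]
[0.0, 0.0, 0.237] [0.0, 0.0, 0.0]
[0.0, 0.0, 0.237] [0.0, 0.0, 0.0]
[0.0, 0.0, 0.237] [0.0, 0.0, 0.0]
[0.0, 0.0, 0.237] [0.0, 0.0, 0.0]
[0.0, 0.0, 0.237] [0.0, 0.0, 0.0]
```

View pics/s4.png

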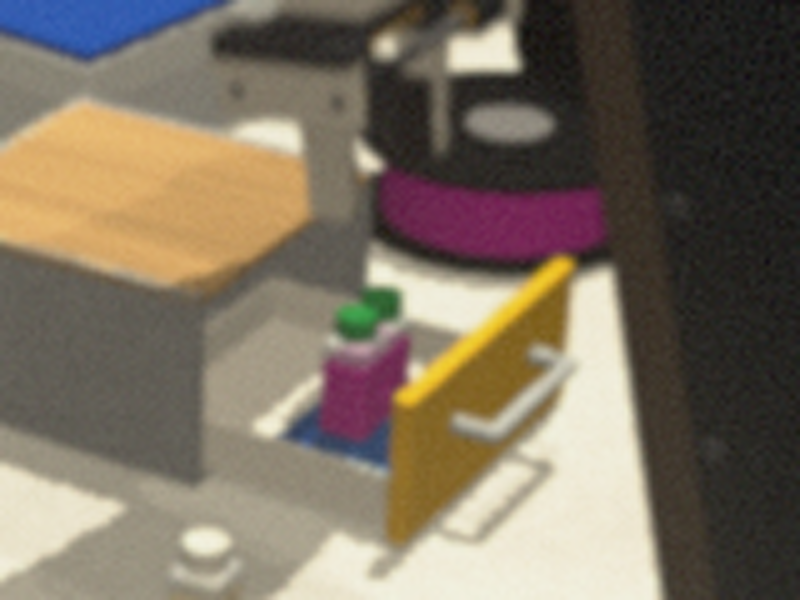

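The pair stands upright, side by side, on the blue pad (365,370), with the drawer undisturbed. Next I'll go in front of the panel with shut fingers.

>>> play_rows(
  rows=[
    {"slide": [-0.145,0,-0.143],"delta_rot": [0,0.326,0],"fingers": 0.8},
    {"slide": [-0.141,0,-0.146],"delta_rot": [0,0.326,0],"fingers": -1},
    {"slide": [-0.138,0,-0.15],"delta_rot": [0,0.326,0],"fingers": -1},
    {"slide": [-0.134,0,-0.153],"delta_rot": [0,0.326,0],"fingers": -1},
    {"slide": [-0.234,0,0],"delta_rot": [0,0,0],"fingers": -1},
    {"slide": [-0.234,0,0],"delta_rot": [0,0,0],"fingers": -1},
    {"slide": [0,0,0.1],"delta_rot": [0,0,0],"fingers": -1},
    {"slide": [0,0,0.2],"delta_rot": [0,0,0],"fingers": -1},
  ],
)

```text
time_s: 22.22
tcp_pos: [0.3718, -0.27, 0.2045]
eef_rot: [179.9, -0.2, 8.4]
contact_force: [0.8, -0.1, -0.4]
gripper_width: 0.0143
gripper_force: 0.0
```

```bash
python3 -c "
from dd import *
p,R=pose(); print(r.get_state()['joints'],r.get_state()['gripper_width'],(p-panel)@d)
q=panel-d*.06
plan([(q+[0,0,.070],D1,5)])"
```

```text
[-1.13055834e+01  6.24577253e-01 -2.74106813e+01  1.38182734e-02
 -6.17077581e+01  1.09674002e+02] 0.014254639419141239 -0.07409802435657215
-> [ 0.3854 -0.266   0.07  ]
[0.018, -0.003, 0.179] [0.004, -0.01, -0.001]
[0.018, -0.003, 0.179] [0.004, -0.01, -0.001]
[0.018, -0.003, 0.179] [0.004, -0.01, -0.001]
[0.018, -0.003, 0.179] [0.004, -0.01, -0.001]
[0.019, -0.003, 0.179] [0.004, -0.01, -0.001]
```

>>> play_rows(
  rows=[
    {"slide": [0.018,-0.003,0.179],"delta_rot": [0,0,0],"fingers": -1},
    {"slide": [0.018,-0.003,0.179],"delta_rot": [0,0,0],"fingers": -1},
    {"slide": [0.018,-0.003,0.179],"delta_rot": [0,0,0],"fingers": -1},
    {"slide": [0.018,-0.003,0.179],"delta_rot": [0,0,0],"fingers": -1},
    {"slide": [0.018,-0.003,0.179],"delta_rot": [0,0,0],"fingers": -1},
    {"slide": [0.1,0,0],"delta_rot": [0,0,0],"fingers": -1},
    {"slide": [0.08,0,0],"delta_rot": [0,0,0],"fingers": -1},
    {"slide": [0,0,0],"delta_rot": [0,0,0],"fingers": -1},
  ],
)

```text
time_s: 23.22
tcp_pos: [0.4128, -0.2616, 0.0706]
eef_rot: [179.9, -0.2, 8.4]
contact_force: [-0.8, 0.3, -0.6]
gripper_width: 0.0005
gripper_force: 0.0
```

```bash
python3 -c "
from dd import *
p,R=pose(); print(r.get_state()['gripper_width'],(p-panel)@d)"
```

```text
0.0005005890594466793 -0.03223008635337611
```

>>> play_rows(
  rows=[
    {"slide": [0.03,0,0],"delta_rot": [0,0,0],"fingers": -1},
    {"slide": [0.03,0,0],"delta_rot": [0,0,0],"fingers": -1},
    {"slide": [0.03,0,0],"delta_rot": [0,0,0],"fingers": -1},
    {"slide": [0.02,0,0],"delta_rot": [0,0,0],"fingers": -1},
    {"slide": [0.02,0,0],"delta_rot": [0,0,0],"fingers": -1},
    {"slide": [0.02,0,0],"delta_rot": [0,0,0],"fingers": -1},
    {"slide": [0.02,0,0],"delta_rot": [0,0,0],"fingers": -1},
    {"slide": [0.02,0,0],"delta_rot": [0,0,0],"fingers": -1},
  ],
)

```text
time_s: 24.22
tcp_pos: [0.4387, -0.2574, 0.0696]
eef_rot: [180.0, -0.0, 8.4]
contact_force: [-1.8, -1.2, -0.0]
gripper_width: 0.0002
gripper_force: 0.8
```

>>> play_rows(
  rows=[
    {"slide": [0.02,0,0],"delta_rot": [0,0,0],"fingers": -1},
    {"slide": [0.03,0,0],"delta_rot": [0,0,0],"fingers": -1},
    {"slide": [0.03,0,0],"delta_rot": [0,0,0],"fingers": -1},
    {"slide": [0.03,0,0],"delta_rot": [0,0,0],"fingers": -1},
    {"slide": [0.03,0,0],"delta_rot": [0,0,0],"fingers": -1},
    {"slide": [0.03,0,0],"delta_rot": [0,0,0],"fingers": -1},
    {"slide": [0.03,0,0],"delta_rot": [0,0,0],"fingers": -1},
    {"slide": [0.03,0,0],"delta_rot": [0,0,0],"fingers": -1},
  ],
)

```text
time_s: 25.22
tcp_pos: [0.4733, -0.2523, 0.0696]
eef_rot: [180.0, -0.0, 8.4]
contact_force: [-1.3, -1.0, -1.6]
gripper_width: 0.0006
gripper_force: 0.9
```

```bash
python3 -c "
from dd import *
p,R=pose(); print(r.get_state()['contact_force'],(p-panel)@d)
T=cam('top'); k=cv2.inRange(cv2.cvtColor(T['image'],cv2.COLOR_BGR2HSV),(18,120,60),(35,255,255));k[:230]=0;k[310:]=0;k[:,:365]=0;k[:,480:]=0
ys,xs=np.nonzero(k);print(len(xs));P=np.array([onz(T,(x,y),.09)[:2] for x,y in zip(xs,ys)]);print(((P-panel[:2])@d[:2]).min(),((P-panel[:2])@d[:2]).max())"
```

```text
[-1.34814564 -1.02136017 -1.56307322] 0.028895439276161183
20
0.031939875663114556 0.05045373655772907
```

The drawer is moving with about 1.7 N against it. Continuing.

>>> play_rows(
  rows=[
    {"slide": [0.03,0,0],"delta_rot": [0,0,0],"fingers": -1},
    {"slide": [0.03,0,0],"delta_rot": [0,0,0],"fingers": -1},
    {"slide": [0.03,0,0],"delta_rot": [0,0,0],"fingers": -1},
    {"slide": [0.03,0,0],"delta_rot": [0,0,0],"fingers": -1},
    {"slide": [0.03,0,0],"delta_rot": [0,0,0],"fingers": -1},
    {"slide": [0.03,0,0],"delta_rot": [0,0,0],"fingers": -1},
    {"slide": [0.03,0,0],"delta_rot": [0,0,0],"fingers": -1},
    {"slide": [0.03,0,0],"delta_rot": [0,0,0],"fingers": -1},
  ],
)

```text
time_s: 26.28
tcp_pos: [0.5089, -0.2471, 0.0697]
eef_rot: [180.0, -0.0, 8.4]
contact_force: [-1.8, 0.1, -1.3]
gripper_width: 0.0001
gripper_force: 0.9
```

>>> play_rows(
  rows=[
    {"slide": [0.03,0,0],"delta_rot": [0,0,0],"fingers": -1},
    {"slide": [0.03,0,0],"delta_rot": [0,0,0],"fingers": -1},
    {"slide": [0.03,0,0],"delta_rot": [0,0,0],"fingers": -1},
    {"slide": [0.02,0,0],"delta_rot": [0,0,0],"fingers": -1},
    {"slide": [0.02,0,0],"delta_rot": [0,0,0],"fingers": -1},
    {"slide": [0.02,0,0],"delta_rot": [0,0,0],"fingers": -1},
  ],
)

```text
time_s: 27.02
tcp_pos: [0.531, -0.2438, 0.0697]
eef_rot: [180.0, -0.0, 8.4]
contact_force: [-1.5, -0.8, -0.1]
gripper_width: 0.0005
gripper_force: 0.8
```

>>> play_rows(
  rows=[
    {"slide": [0.015,0,0],"delta_rot": [0,0,0],"fingers": -1},
    {"slide": [0.015,0,0],"delta_rot": [0,0,0],"fingers": -1},
    {"slide": [0.015,0,0],"delta_rot": [0,0,0],"fingers": -1},
  ],
)

```text
time_s: 27.4
tcp_pos: [0.5377, -0.2428, 0.0697]
eef_rot: [180.0, -0.0, 8.4]
contact_force: [-1.7, -0.5, -0.5]
gripper_width: 0.0004
gripper_force: 0.8
```

>>> play_rows(
  rows=[
    {"slide": [0.015,0,0],"delta_rot": [0,0,0],"fingers": -1},
    {"slide": [0.015,0,0],"delta_rot": [0,0,0],"fingers": -1},
  ],
)

```text
time_s: 27.65
tcp_pos: [0.5421, -0.2422, 0.0697]
eef_rot: [180.0, -0.0, 8.4]
contact_force: [-1.3, 0.1, 0.3]
gripper_width: 0.0001
gripper_force: 0.8
```

>>> play_rows(
  rows=[
    {"slide": [0.015,0,0],"delta_rot": [0,0,0],"fingers": -1},
    {"slide": [0.01,0,0],"delta_rot": [0,0,0],"fingers": -1},
  ],
)

```text
time_s: 27.9
tcp_pos: [0.5452, -0.2417, 0.0697]
eef_rot: [180.0, 0.0, 8.4]
contact_force: [-6.8, -1.1, 3.7]
gripper_width: 0.0006
gripper_force: 3.2
```

>>> play_rows(
  rows=[
    {"slide": [0.01,0,0],"delta_rot": [0,0,0],"fingers": -1},
    {"slide": [0,0,0],"delta_rot": [0,0,0],"fingers": -1},
  ],
)

```text
time_s: 28.15
tcp_pos: [0.5452, -0.2417, 0.0697]
eef_rot: [-180.0, 0.2, 8.4]
contact_force: [-8.5, -0.8, 5.5]
gripper_width: 0.0004
gripper_force: 4.1
```

It's at the stop: the force rises and there is no further motion. Backing off straight, then up and away.

>>> play_rows(
  rows=[
    {"slide": [-0.03,0,0],"delta_rot": [0,0,0],"fingers": -1},
    {"slide": [-0.1,0,0],"delta_rot": [0,0,0],"fingers": -1},
    {"slide": [-0.2,0,0],"delta_rot": [0,0,0],"fingers": -1},
    {"slide": [-0.2,0,-0.1],"delta_rot": [0,0,0],"fingers": -1},
    {"slide": [-0.1,0,-0.3],"delta_rot": [0,0,0],"fingers": -1},
    {"slide": [0,0.2,-0.3],"delta_rot": [0,0,0],"fingers": -1},
    {"slide": [0,0.2,-0.2],"delta_rot": [0,0,0],"fingers": -1},
    {"slide": [0,0,0],"delta_rot": [0,0,0],"fingers": -1},
  ],
)

```text
time_s: 29.15
tcp_pos: [0.4635, -0.3165, 0.2074]
eef_rot: [179.8, -0.3, 8.3]
contact_force: [-0.5, 0.0, -0.4]
gripper_width: 0.0002
gripper_force: 0.0
```

```bash
python3 -c "
from dd import *
a=cam('side')['image'][130:370,190:510];b=cam('top')['image'][130:350,90:540];c=cam('wrist')['image']
cv2.imwrite('pics/f.png',np.hstack([np.vstack([cv2.resize(a,(400,300)),cv2.resize(c,(400,300))]),cv2.resize(b,(400,600)) if 0 else np.vstack([cv2.resize(b,(400,300)),cv2.resize(a[0:140,100:260],(400,300),interpolation=cv2.INTER_CUBIC)])]))"
```

```text
(no output)
```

View pics/f.png

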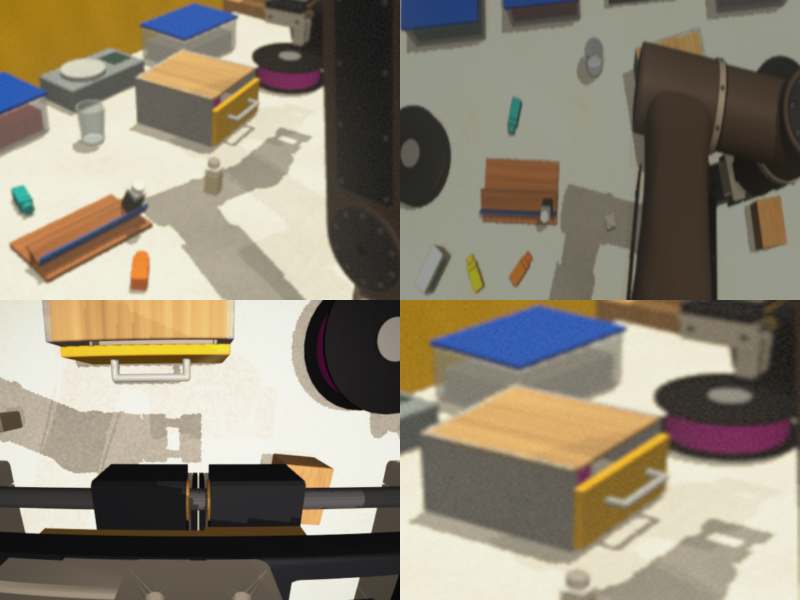

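The final view shows the stand with only the spare, and the bystanders in place. The panel is against the unit, with pink visible in the slot above it at (585,475). Checking numerically that it is fully shut and the bottles are upright.

```bash
python3 -c "
from dd import *
c=wcam();h=cv2.cvtColor(c['image'],cv2.COLOR_BGR2HSV)
for x in(150,230,300):
  print(x,[(y,h[y,x].tolist()) for y in range(525//1-0,0)] or [(y,h[y,x].tolist()) for y in range(56,104,2)])
  for z in(.09,.115,.0):print(z,[(y,round(float((onz(c,(x,y),z)-panel)@d),4)) for y in range(60,104,8)])
S=cam('side');hs=cv2.cvtColor(S['image'],cv2.COLOR_BGR2HSV)
k=cv2.inRange(hs,(140,60,25),(175,255,255));k[:180]=0;k[240:]=0;k[:,:405]=0;k[:,450:]=0;ys,xs=np.nonzero(k);print(len(xs),xs.min(),xs.max(),ys.min(),ys.max())
n=np.array([-d[1],d[0],0])
"
```

```text
150 [(56, [17, 138, 224]), (58, [17, 137, 224]), (60, [17, 139, 209]), (62, [16, 143, 157]), (64, [16, 123, 81]), (66, [19, 56, 87]), (68, [19, 49, 89]), (70, [18, 76, 94]), (72, [20, 208, 211]), (74, [24, 207, 238]), (76, [25, 205, 239]), (78, [25, 206, 239]), (80, [25, 205, 239]), (82, [25, 205, 239]), (84, [25, 205, 239]), (86, [24, 207, 238]), (88, [20, 214, 200]), (90, [19, 214, 93]), (92, [19, 220, 87]), (94, [19, 220, 87]), (96, [19, 219, 86]), (98, [19, 220, 87]), (100, [19, 212, 88]), (102, [17, 71, 136])]
0.09 [(60, 0.1323), (68, 0.1271), (76, 0.1219), (84, 0.1166), (92, 0.1113), (100, 0.106)]
0.115 [(60, 0.1271), (68, 0.1224), (76, 0.1176), (84, 0.1128), (92, 0.108), (100, 0.1032)]
0.0 [(60, 0.151), (68, 0.1441), (76, 0.1372), (84, 0.1302), (92, 0.1231), (100, 0.116)]
230 [(56, [18, 134, 229]), (58, [17, 137, 218]), (60, [16, 145, 165]), (62, [16, 102, 105]), (64, [18, 47, 191]), (66, [18, 43, 201]), (68, [18, 50, 194]), (70, [20, 177, 193]), (72, [25, 205, 239]), (74, [25, 204, 240]), (76, [26, 204, 241]), (78, [26, 204, 241]), (80, [26, 204, 241]), (82, [26, 203, 241]), 
[... 601 characters left out ...]
6, [17, 41, 205]), (68, [18, 65, 192]), (70, [22, 204, 212]), (72, [25, 205, 241]), (74, [26, 203, 241]), (76, [26, 203, 241]), (78, [26, 203, 241]), (80, [26, 203, 241]), (82, [26, 203, 242]), (84, [24, 206, 239]), (86, [20, 215, 190]), (88, [19, 221, 89]), (90, [19, 212, 89]), (92, [17, 81, 119]), (94, [20, 21, 222]), (96, [21, 19, 224]), (98, [21, 14, 235]), (100, [20, 13, 236]), (102, [23, 13, 235])]
0.09 [(60, 0.1306), (68, 0.1255), (76, 0.1203), (84, 0.1151), (92, 0.1099), (100, 0.1046)]
0.115 [(60, 0.1255), (68, 0.1209), (76, 0.1162), (84, 0.1115), (92, 0.1067), (100, 0.1019)]
0.0 [(60, 0.1487), (68, 0.1419), (76, 0.1351), (84, 0.1282), (92, 0.1212), (100, 0.1142)]
578 405 446 185 202
```

The panel's inner face is at 0.125 and the unit's front at 0.125, so the drawer is shut. One check that the pink in the slot is where a standing bottle would appear.

```bash
python3 -c "
from dd import *
S=cam('side');hs=cv2.cvtColor(S['image'],cv2.COLOR_BGR2HSV)
k=cv2.inRange(hs,(140,50,25),(175,255,255));k[:195]=0;k[230:]=0;k[:,:350]=0;k[:,395:]=0;ys,xs=np.nonzero(k);print(len(xs),xs.min(),xs.max(),ys.min(),ys.max())
n=np.array([-d[1],d[0],0]); bp=np.array([.5165,-.248,0])+d*.1136
for s,m in((.014,'b'),(-.014,'a')):
  for z in(.04,.06,.07,.084): print(m,z,proj(S,[bp+n*(s+.014)-d*.014+[0,0,z],bp+n*(s-.014)-d*.014+[0,0,z]]).round(1).tolist())
print('panel top ends',proj(S,[panel+d*.1136+n*v+[0,0,.09] for v in(.095,.0)]).round(1).tolist())
for y in range(204,222,2): print(y,[hs[y,x].tolist() for x in range(360,380,3)])
"
```

```text
23 361 365 208 214
b 0.04 [[356.8, 219.5], [362.1, 215.6]]
b 0.06 [[356.9, 213.1], [362.2, 209.3]]
b 0.07 [[357.0, 209.9], [362.3, 206.1]]
b 0.084 [[357.0, 205.3], [362.4, 201.5]]
a 0.04 [[362.1, 215.6], [367.2, 211.8]]
a 0.06 [[362.2, 209.3], [367.4, 205.5]]
a 0.07 [[362.3, 206.1], [367.4, 202.3]]
a 0.084 [[362.4, 201.5], [367.5, 197.8]]
panel top ends [[362.4, 218.6], [380.6, 204.8]]
204 [[18, 131, 218], [18, 131, 222], [17, 127, 181], [17, 73, 126], [21, 44, 117], [21, 59, 112], [20, 174, 208]]
206 [[18, 126, 214], [17, 125, 185], [13, 85, 132], [19, 43, 141], [19, 53, 150], [20, 157, 206], [22, 206, 235]]
208 [[18, 84, 157], [5, 97, 126], [178, 59, 121], [20, 51, 144], [20, 140, 193], [22, 198, 238], [20, 205, 177]]
210 [[14, 64, 103], [166, 144, 110], [1, 58, 123], [20, 121, 187], [22, 203, 234], [20, 208, 188], [20, 180, 133]]
212 [[0, 44, 98], [165, 140, 113], [13, 112, 166], [22, 203, 234], [20, 198, 205], [20, 186, 130], [21, 187, 127]]
214 [[177, 50, 101], [8, 134, 143], [21, 198, 232], [20, 209, 212], [19, 185, 134], [20, 177, 131], [19, 170, 132]]
216 [[16, 99, 129], [21, 196, 230], [21, 202, 221], [21, 190, 137], [20, 179, 131], [20, 183, 131], [20, 167, 134]]
218 [[20, 177, 180], [21, 204, 225], [20, 183, 146], [21, 177, 128], [20, 184, 129], [20, 180, 132], [20, 176, 132]]
220 [[20, 166, 132], [21, 193, 139], [20, 183, 128], [20, 180, 130], [19, 162, 129], [20, 160, 134], [19, 192, 125]]
```

The pink (361–365, 208–214) matches a standing bottle's front face. Handing in.

```bash
python3 -c "
from plant import r
print(r.close_job())"
```

```text
the job is handed in; nothing more can be done
None
```

I set both green-capped bottles down together, side by side on the blue pad, pushed the drawer fully shut and handed the job in at about 30 s; the last checks (the visible bottle fits standing, panel flush with the unit) agreed, and no bystander appears to have moved.

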